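Restack two empty kit-box sets on their bases

TASK

Two sets of empty kit boxes have come back to the stockroom bench: stack each set neatly on the white base of its own length. On the long base goes the long deep bin with the long lid on it; on the short base the short deep bin, then the divided tray, then the short lid on top, every piece square with the one below and fully seated in its rim. Let go of everything and leave the tape roll, label roll and scanner where they lie.

Things in the scene. Friction and masses are not known exactly. Their poses are not given: they have to be found in the camera images.
- long_bin: Long deep bin: empty undivided open blue-grey box, 140 x 60 mm, 70 mm high, walls 3 mm, white label on each end, about 130 g. Origin: centre of underside; z up, x along its length, ends alike. Round foot rim underneath, 6 mm deep, inset 5.5 mm, drops inside the rim below (2.5 mm play each side) until its shoulder rests on that rim. Lid seated on it: lid origin 64 mm above this one.
- long_lid: Blue-grey flat lid, 140 x 60 mm, about 70 g, lying foot down; grip rib on top along x, 50 x 12 mm, from 10 mm (top of the plate) to 32 mm above the origin. Origin: centre of underside; z up, x along its length, ends alike. Round foot rim underneath, 6 mm deep, inset 5.5 mm, drops inside the rim below (2.5 mm play each side) until its shoulder rests on that rim.
- short_bin: Short deep bin: empty undivided open blue-grey box, 95 x 60 mm, 70 mm high, walls 3 mm, white label on each end, about 100 g. Origin: centre of underside; z up, x along its length, ends alike. Round foot rim underneath, 6 mm deep, inset 5.5 mm, drops inside the rim below (2.5 mm play each side) until its shoulder rests on that rim. Tray seated on it: tray origin 64 mm above this one.
- short_tray: Divided tray: shallow open blue-grey box with cross divider (ends 10 mm below the rim), 95 x 60 mm, 42 mm high, walls 3 mm, about 80 g. Origin: centre of underside; z up, x along its length, ends alike. Round foot rim underneath, 6 mm deep, inset 5.5 mm, drops inside the rim below (2.5 mm play each side) until its shoulder rests on that rim. Lid seated on it: lid origin 36 mm above this one.
- short_lid: Blue-grey flat lid, 95 x 60 mm, about 50 g, lying foot down; grip rib on top along x, 50 x 12 mm, from 10 mm (top of the plate) to 32 mm above the origin. Origin: centre of underside; z up, x along its length, ends alike. Round foot rim underneath, 6 mm deep, inset 5.5 mm, drops inside the rim below (2.5 mm play each side) until its shoulder rests on that rim.
- long_base: Long stacking base: fixed white steel plate 150 x 70 mm, 3 mm thick, with a raised edge 140 x 60 mm outside, 3 mm wide, top 8.5 mm above the bench. The long bin's foot goes inside the edge and stands on the plate: bin origin 3 mm above this one. Origin: centre of underside; z up, x along its length, ends alike.
- short_base: Short stacking base: fixed white steel plate 105 x 70 mm, 3 mm thick, with a raised edge 95 x 60 mm outside, 3 mm wide, top 8.5 mm above the bench. The short bin's foot goes inside the edge and stands on the plate: bin origin 3 mm above this one. Origin: centre of underside; z up, x along its length, ends alike.
- tape_roll: Bystander: brown roll of packing tape lying flat, 96 mm across, 48 mm high, anywhere among the boxes. Origin: centre of underside, z up.
- label_roll: Bystander: white roll of labels standing on its end at the left of the boxes, 72 mm across, 55 mm high. Origin: centre of underside, z up.
- scanner: Bystander: black and grey hand scanner lying on its side at the right of the boxes, about 105 x 135 mm, 42 mm high. Origin on its underside where grip and head meet; x points to its window, the grip runs to -y.

How it is judged:
By the outcome, as a careful person would: the job done as asked, in the order asked, and still so for the second after the job is handed in, with the robot touching nothing.
It also fails if it takes over 138 s, if anything falls off the work surface, if the arm or the gripper's body presses on something with over 40 N, if the wrist force passes 120 N, or if a joint passes its speed limit or range.

ROBOT

A 6-joint arm with a two-finger parallel gripper is mounted at the origin on the work surface. World frame = base frame: x ahead of the robot, y to its left, z up, the work surface at z = 0. Lengths are in m, angles in rad, forces in N, time in s.
With the tool pointing down it reaches from about 0.275 to 0.85 m from the base axis. Payload 19 kg.
Tool frame: the origin (TCP) lies between the finger pads; the fingertips stand 19 mm ahead of it and the grasp point (between the pads) is the TCP; y points along the fingers, x is the direction in which the jaws open and shut, and the axes are right-handed (so a half turn about y gives the same grasp; the last joint's range is limited). The gripper opens to 85 mm and grips with 20 to 120 N. Pads are 22 mm wide; open, the fingers measure 114 mm over their backs; the gripper's body (76 mm by 85 mm) begins 54 mm behind the grasp point. The pads swing forward as they close: fully open they stand 13 mm farther back than shut.
Start: joints at [-1.469, 0.15, 1.437, -0, 1.554, -0.134], TCP at [0.134, -0.559, 0.25] pointing down, gripper open.
Joint ranges: [-2.8, 2.8], [-0.68, 2.1], [0.12, 2.68], [-1.39, 4.53], [0.16, 2.79], [-2.81, 2.81]. Speed limits (rad/s): [1.89, 1.89, 2.22, 3.01, 3.01, 3.01].

INTERFACE

Orientations are given as a unit quaternion [w, x, y, z].
In Python, from rig import env gives the robot as it stands.
- The arm moves only by the tool play_rows, never from a script. Its argument "steps" is a list that holds one entry, the list of rows, each a list of 7 numbers: the turn, a rotation vector about the tool's x, y, z in rad, then the shift along the tool's x, y, z in cm, then the finger opening in cm, from 0 to 8.54. In form: [[[wx, wy, wz, dx, dy, dz, hand], ...]]. A call has exactly 10 rows; each row is the pose to reach, as a shift and turn from the pose measured when the call began, along the tool's axes at that moment; what a row does not reach only later rows make up. A row lasts 1/8 s, in which the tool goes at most 62.5 mm and 10.7 degrees, less where a joint would pass 70% of its speed; a pose out of reach is approached as far as the arm can. A call with a gripper value outside its range is refused whole. The fingers move at their own pace and stop on an object; "grip_force" is the grip in N (left out, the last holds). Time passes only in rows, so rows that repeat a pose let the fingers close, or fill a call up. It gives the time, the measured TCP pose, the force and the opening at its end, in the units of the state.
- env.get_state(): the state, without advancing time (a new reading comes with each control period).
- env.snapshot(name): name is "side" or "top" or "wrist"; returns the picture (480x640x3 uint8, blue, green, red); there is no depth.
- env.camera_model(name): a dict with "intrinsics" (3x3 intrinsics, pixels), "k1" (the pictures are not rectified: a ray, as slopes to the right and down, at radius r is drawn at 1 + k1 r^2 times it, then the intrinsics apply), "rvec" (rotation vector, rad) and "tvec" (3), from world to camera coordinates, as OpenCV has them. Camera axes: x right, y down, z forward; pixel columns grow to the right and rows downward; lengths in m; the calibration is good to about 2 mm. A picture is of the moment at which its call begins: read the wrist's pose just before it. camera_model takes no time and is no camera call; for the wrist camera it gives the pose at the moment of the call.
- env.close_job(): hands the job in, once; it reports no verdict.
Trained networks look in the newest picture that a camera, given by its name, has taken for a name from the list of things; names that differ only in an ending like _2 or _b are one class to them, and where a whole thing is asked for, a point or a joint stands for the part that bears it (a point fixed in the world has none). Each returns a list of dicts, best first, with "score" (0 to 1); they miss things now and then, are a little off and sometimes report something else, mostly with a low value. They report only what shows in the picture. A call takes as long as a camera call.
- env.recognise(camera, label): "position" ([x, y, z] in m, in the coordinates of the camera as it stood for that picture, good to about 4 mm: the middle of the surface that is visible of it).
The state is a dict: "time": time; "joints": joint angles; "qd": joint speeds; "tau": joint torques, N m; "eef_pos": TCP position; "orientation": TCP orientation; "contact_force": force on the tool from outside, world axes, zero at the start; "ft_torque": the same for the moment, N m; "finger_gap": finger opening in m.
Only numpy, scipy, OpenCV 4.12 (cv2) and the standard library are available. Lean on these libraries where they do the work, as an engineer would, in place of code of your own. Each camera call takes 0.05 s, during which the arm holds its last target.

## Working session

There is one attempt and no reset: what is moved stays moved. The work goes in short steps, Python scripts to look and compute and a tool call to move; the robot and the scene stay as the last step left them, time stands still between calls to the robot, and variables do not carry over. Pictures are saved under pics/ and viewed, and the job is handed in when it is done.

Besides the shell and the picture viewer there is one more tool, called after "Request:" by a JSON object that holds its "op" and its "data", one argument or row to a line. play_rows: Moves the arm, as the interface text tells. Its arguments: {"type":"object","properties":{"steps":{"type":"array"},"grip_force":{"type":"number"}},"required":["steps"]}

```bash
ls -la; mkdir -p pics; python3 - <<'E'
from rig import env
import cv2
print(env.get_state())
for n in("top","side","wrist"):
    cv2.imwrite(f"pics/{n}0.png",env.snapshot(n)); print(n,env.camera_model(n))
E
```

```text
total 12
drwxr-xr-x  3 agent agent 4096 Dec  7 08:21 .
drwxr-xr-x 23 root  root  4096 Dec  7 08:21 ..
drwxr-xr-x  2 agent agent 4096 Dec  7 08:21 pics
{'time': 0.0, 'joints': array([-1.46899388e+00,  1.50946483e-01,  1.43799813e+00, -2.35345012e-05,
        1.55381283e+00, -1.33979967e-01]), 'qd': array([-0.00064677, -0.00047248, -0.00077536,  0.00024147,  0.00039639,
       -0.00030088]), 'tau': array([-6.19843398e-03, -7.13052821e+01, -5.70870066e+01, -4.36836663e-04,
        9.11613082e-03,  1.02312301e-04]), 'eef_pos': array([ 0.1342845 , -0.55887286,  0.24971434]), 'orientation': array([ 0.55562865, -0.55504853,  0.43801254, -0.43742764]), 'contact_force': array([-0.74110942, -0.16436128,  0.19953789]), 'ft_torque': array([-0.04961934, -0.01337489, -0.01988504]), 'finger_gap': 0.08549595680965295}
top {'intrinsics': array([[465.63097453,   0.        , 317.45624608],
       [  0.        , 465.63097453, 241.11479026],
       [  0.        ,   0.        ,   1.        ]]), 'k1': -0.07753101555585153, 'rvec': array([ 2.16271428, -2.18792782,  0.06592947]), 'tvec': array([0.02232223, 0.54511187, 1.14375796])}
side {'intrinsics': array([[461.59157549,   0.        , 319.11877713],
       [  0.        , 461.59157549, 236.96202065],
       [  0.        ,   0.        ,   1.        ]]), 'k1': -0.08702017212298992, 'rvec': array([ 0.57412839, -2.63788483,  1.20454352]), 'tvec': array([0.48832647, 0.1604455 , 0.81951181])}
wrist {'intrinsics': array([[411.22525223,   0.        , 320.27881669],
       [  0.        , 411.22525223, 240.64656217],
       [  0.        ,   0.        ,   1.        ]]), 'k1': 0.02174740516609557, 'rvec': array([-2.26129135,  1.78239488,  0.28687935]), 'tvec': array([-0.57491873, -0.0408086 ,  0.38024141])}
```

View pics/top0.png

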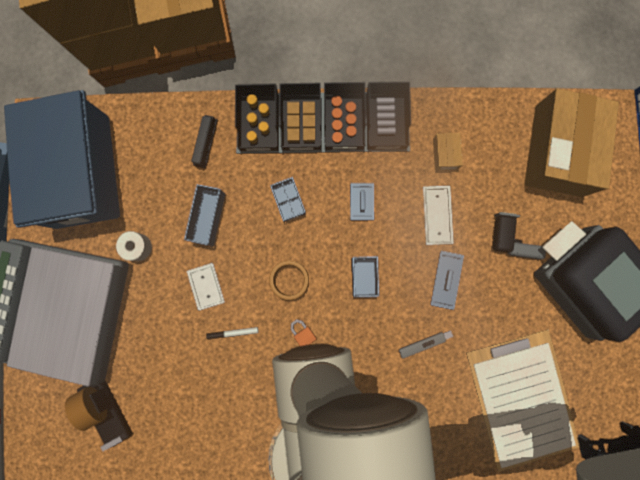

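View pics/side0.png

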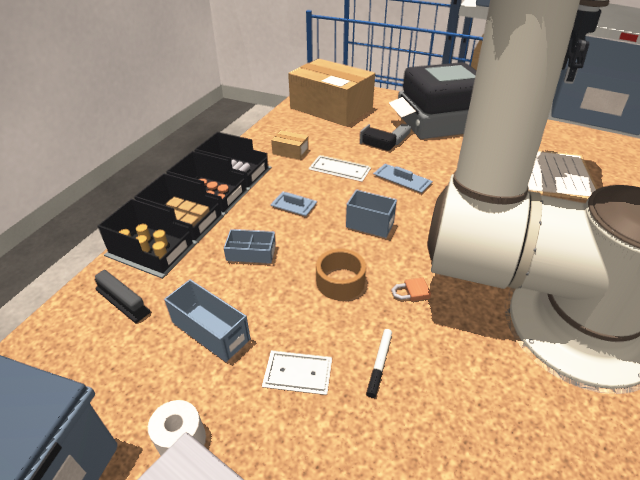

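View pics/wrist0.png

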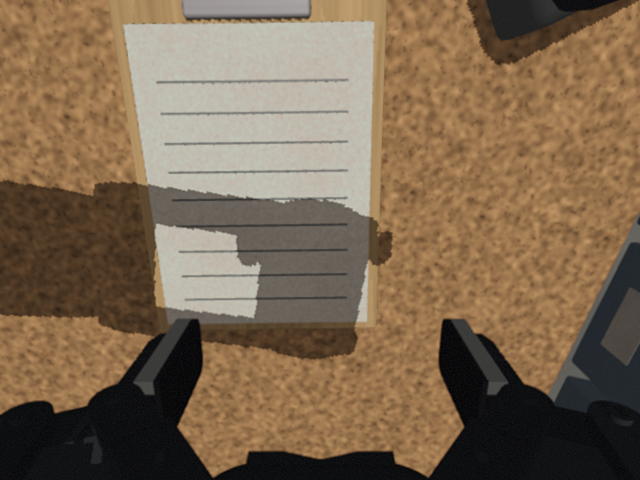

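```bash
cat > h.py <<'E'
from rig import env
import cv2, numpy as np
from scipy.spatial.transform import Rotation as R
from scipy.optimize import minimize
def Rq(q): return R.from_quat([q[1],q[2],q[3],q[0]]).as_matrix()
def tool():
    s=env.get_state(); return np.array(s['eef_pos']),Rq(s['orientation']),s
def cam(n):
    c=env.camera_model(n); return c['intrinsics'],c['k1'],R.from_rotvec(c['rvec']).as_matrix(),np.array(c['tvec'])
def proj(C,P):
    K,k1,Rm,t=C; p=np.atleast_2d(P)@Rm.T+t; s=p[:,:2]/p[:,2:]; r2=(s**2).sum(1,keepdims=True)
    return (s*(1+k1*r2))@K[:2,:2].T+K[:2,2]
def unproj(C,uv,z):
    K,k1,Rm,t=C
    d=(np.atleast_2d(np.asarray(uv,float))-K[:2,2])/K[0,0]; s=d.copy()
    for _ in range(20): s=d/(1+k1*(s**2).sum(1,keepdims=True))
    ray=np.c_[s,np.ones(len(s))]@Rm; c=-Rm.T@t
    return c+ray*((z-c[2])/ray[:,2])[:,None]
def find(n,label):
    K,k1,Rm,t=cam(n)
    return [(round(o['score'],2),(Rm.T@(np.array(o['position'])-t)).round(4)) for o in env.recognise(n,label)]
DIM=dict(long_bin=(.14,.06,.07),short_bin=(.095,.06,.07),short_tray=(.095,.06,.042),long_lid=(.14,.06,.01),short_lid=(.095,.06,.01),long_base=(.15,.07,.003),short_base=(.105,.07,.003))
def corners(name,x,y,a,z0=0):
    l,w,h=DIM[name]; c,s=np.cos(a),np.sin(a)
    out=[]
    inset=0.0055
    parts=[(l,w,z0+0.006,z0+h),(l-2*inset,w-2*inset,z0,z0+.006)] if 'base' not in name else [(l,w,z0,z0+h),(l-.01,w-.01,z0,z0+.0085)]
    if 'lid' in name: parts.append((.05,.012,z0+.01,z0+.032))
    for L,W,za,zb in parts:
        for i in(-1,1):
            for j in(-1,1):
                for z in(za,zb): out.append((x+c*i*L/2-s*j*W/2,y+s*i*L/2+c*j*W/2,z))
    return np.array(out)
def sil(C,name,p,z0,shape,ss=8):
    uv=proj(C,corners(name,*p,z0)); 
    h=cv2.convexHull(uv.astype(np.float32))[:,0]
    m=np.zeros(shape,np.uint8); return h
def mask(img,name,box=None):
    hsv=cv2.cvtColor(cv2.GaussianBlur(img,(3,3),0),cv2.COLOR_BGR2HSV); b,g,r=[img[...,i].astype(int) for i in range(3)]
    if 'base' in name: m=(hsv[...,1]<60)&(hsv[...,2]>120)
    else: m=(b-r>8)
    return m.astype(np.uint8)
def fit(n,img,C,name,p0,z0=0,dbg=None,pad=.02):
    """fit x,y,yaw: sum of |signed distance| of mask contour hull to model hull"""
    m=mask(img,name)
    h0=sil(C,name,p0,z0,None); c=h0.mean(0)
    roi=np.zeros_like(m); cv2.fillConvexPoly(roi,(c+(h0-c)*1.35).astype(np.int32),1)
    m=cv2.morphologyEx(m*roi,cv2.MORPH_CLOSE,np.ones((3,3),np.uint8))
    nl,lab,st,_=cv2.connectedComponentsWithStats(m); k=1+np.argmax(st[1:,4]); m=(lab==k).astype(np.uint8)
    cs,_=cv2.findContours(m,cv2.RETR_EXTERNAL,cv2.CHAIN_APPROX_NONE); ct=max(cs,key=cv2.contourArea)
    ctp=ct[:,0].astype(float)
    H,W=m.shape
    ok=(ctp[:,0]>2)&(ctp[:,0]<W-3)&(ctp[:,1]>2)&(ctp[:,1]<H-3); ctp=ctp[ok]
    def res(q):
        h=sil(C,name,(q[0]/100,q[1]/100,q[2]/5),z0,None)
        d=np.array([cv2.pointPolygonTest(h.reshape(-1,1,2),(float(a),float(b)),True) for a,b in ctp])-.5
        return np.minimum(np.abs(d),4.).mean()
    best=None
    for da in(0,):
        r=minimize(res,[p0[0]*100,p0[1]*100,p0[2]*5],method='Nelder-Mead',options=dict(initial_simplex=np.array([[p0[0]*100,p0[1]*100,p0[2]*5]]*4)+np.array([[0,0,0],[.8,0,0],[0,.8,0],[0,0,.6]]),xatol=.002,fatol=1e-4))
        if best is None or r.fun<best.fun: best=r
    q=best.x; p=(q[0]/100,q[1]/100,q[2]/5)
    if dbg is not None:
        im=img.copy(); cv2.drawContours(im,[ct],-1,(0,255,0),1)
        cv2.polylines(im,[sil(C,name,p,z0,None).round().astype(np.int32)],True,(0,0,255),1); cv2.imwrite(dbg,im)
    return np.array(p),best.fun
def rows(T0,p,Rm): # target pose rel to tool
    t,Rt,_=T0; return R.from_matrix(Rt.T@Rm).as_rotvec().round(3),(Rt.T@(np.array(p)-t)*100).round(2)
E
cat > a.py <<'E'
from h import *
img=env.snapshot('top');C=cam('top')
px=dict(long_bin=(205,215),long_lid=(447,280),short_bin=(365,277),short_tray=(289,200),short_lid=(362,202),long_base=(438,215),short_base=(205,286))
np.save('top.npy',img)
for n,uv in px.items():
    f=find('top',n)[:2]
    x,y,_=unproj(C,[uv],DIM[n][2])[0]
    bst=None
    for a in np.arange(0,np.pi,np.pi/6):
        p,r=fit('top',img,C,n,(x,y,a))
        if bst is None or r<bst[1]: bst=(p,r)
    p,r=fit('top',img,C,n,bst[0],dbg=f'pics/t_{n}.png')
    print(n,p.round(4),round(r,2),'net',f)
for n in('tape_roll','label_roll','scanner'): print(n,find('top',n)[:1])
t,Rt,s=tool();print(Rt.round(3))
K,k1,Rm,tt=cam('wrist'); print('cam in tool',(Rt.T@(-Rm.T@tt-t)).round(4),'\n',(Rm@Rt).round(3))
E
python3 a.py
```

```text
Traceback (most recent call last):
  File "a.py", line 10, in <module>
    p,r=fit('top',img,C,n,(x,y,a))
        ~~~^^^^^^^^^^^^^^^^^^^^^^^
  File "h.py", line 46, in fit
    h0=sil(C,name,p0,z0,None); c=h0.mean(0)
  File "h.py", line 37, in sil
    m=np.zeros(shape,np.uint8); return h
TypeError: Use () not None as shape arguments
```

```bash
sed -i 's/    m=np.zeros(shape,np.uint8); return h$/    return h/' h.py; python3 a.py
```

```text
long_bin [0.6113 0.2745 2.2704] 2.74 net [(0.62, array([0.6168, 0.3027, 0.0227]))]
long_lid [ 0.4461 -0.3125 -0.2257] 1.8 net [(0.93, array([ 0.4451, -0.3043,  0.0092]))]
short_bin [ 0.458  -0.0885  0.0231] 2.03 net [(0.97, array([ 0.4578, -0.1045,  0.0102]))]
short_tray [0.6552 0.0911 0.3667] 1.34 net [(0.76, array([0.6534, 0.0897, 0.0034]))]
short_lid [ 0.6447 -0.0991 -0.0175] 0.75 net [(0.75, array([ 0.6437, -0.0962,  0.0091]))]
long_base [ 0.611  -0.2921  0.0247] 0.39 net [(0.67, array([0.5391, 0.472 , 0.0589])), (0.63, array([ 6.131e-01, -2.893e-01, -4.000e-04]))]
short_base [0.435  0.3037 0.2939] 0.26 net [(0.87, array([0.4363, 0.3067, 0.0056])), (0.35, array([ 0.6435, -0.0958,  0.0098]))]
tape_roll [(0.72, array([0.4491, 0.0944, 0.0429]))]
label_roll [(0.75, array([0.5413, 0.4722, 0.0543]))]
scanner [(0.95, array([ 0.5397, -0.4611,  0.0316]))]
[[ 0.234 -0.     0.972]
 [-0.972  0.     0.234]
 [-0.    -1.    -0.   ]]
cam in tool [ 0.0005 -0.1233  0.0798] 
 [[ 1.     0.    -0.   ]
 [-0.    -0.312 -0.95 ]
 [-0.     0.95  -0.312]]
```

```bash
python3 - <<'E'
import numpy as np,cv2
im=np.load('top.npy')
a=cv2.resize(im[170:320,170:300],None,fx=4,fy=4,interpolation=0)
cv2.imwrite('pics/z1.png',a)
for p in [(205,215),(190,240),(217,195),(213,240),(365,277),(365,262),(447,280),(240,240)]: print(p,im[p[1],p[0]])
E
```

```text
(205, 215) [155 146 135]
(190, 240) [96 95 97]
(217, 195) [122 114 107]
(213, 240) [48 52 61]
(365, 277) [163 156 146]
(365, 262) [124 119 114]
(447, 280) [ 98 100 106]
(240, 240) [ 78 129 180]
```

View pics/z1.png

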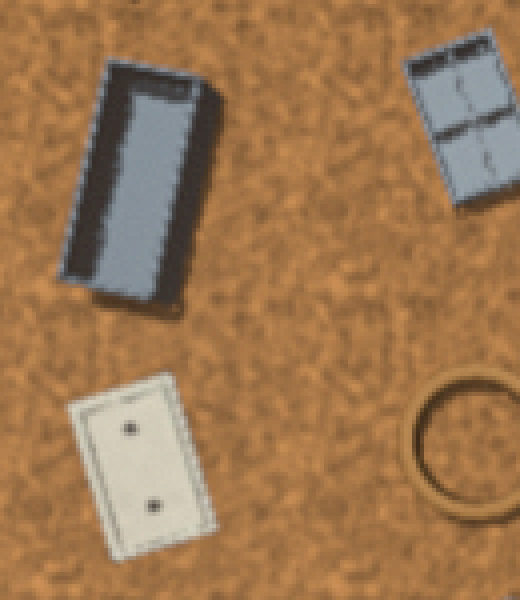

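View pics/t_long_bin.png

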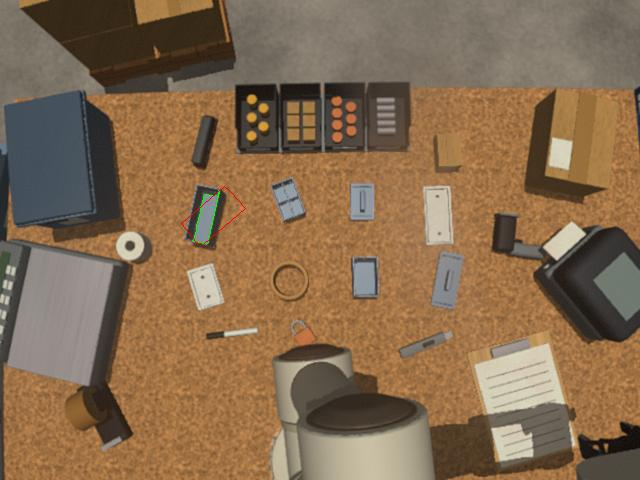

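```bash
sed -i "s/    else: m=(b-r>8)/    else: m=(b>0.68*r)/" h.py; python3 a.py; python3 -c "
import cv2,glob
print(1)"
```

```text
long_bin [0.6114 0.2971 2.9263] 0.31 net [(0.65, array([0.6159, 0.3024, 0.0202]))]
long_lid [ 0.4447 -0.309  -0.2096] 0.28 net [(0.96, array([ 0.4443, -0.3025,  0.0097]))]
short_bin [ 0.4559 -0.099   0.0033] 0.49 net [(0.9, array([ 0.4571, -0.102 ,  0.008 ]))]
short_tray [0.6524 0.0896 0.3467] 0.32 net [(0.88, array([0.6539, 0.0896, 0.0068])), (0.36, array([ 0.4577, -0.1018,  0.0114]))]
short_lid [ 0.6472 -0.0969 -0.0121] 0.22 net [(0.95, array([ 0.6457, -0.0953,  0.0056]))]
long_base [ 0.611  -0.2921  0.0247] 0.39 net [(0.81, array([ 0.6177, -0.2898,  0.    ])), (0.61, array([ 0.6448, -0.0982,  0.01  ]))]
short_base [0.4349 0.3037 0.2937] 0.26 net [(0.86, array([0.4381, 0.3063, 0.0049]))]
tape_roll [(0.88, array([0.4469, 0.092 , 0.0445]))]
label_roll [(0.66, array([0.5403, 0.4736, 0.0573]))]
scanner [(0.81, array([ 0.542 , -0.4622,  0.0346]))]
[[ 0.234  0.     0.972]
 [-0.972  0.     0.234]
 [-0.    -1.     0.   ]]
cam in tool [ 0.0005 -0.1234  0.0798] 
 [[ 1.     0.    -0.   ]
 [-0.    -0.312 -0.95 ]
 [-0.001  0.95  -0.312]]
1
```

```bash
cat >> h.py <<'E'
def pose(a): return np.array([[np.sin(a),0,np.cos(a)],[-np.cos(a),0,np.sin(a)],[0,-1,0]])
def go(x,y,z,a):
    T=tool(); w,d=rows(T,(x,y,z),pose(a)); print('rows',w,d,'pos',T[0].round(4),'t',round(T[2]['time'],2),'F',np.round(T[2]['contact_force'],1),'gap',round(T[2]['finger_gap'],4))
def wfit(name,p0,z0=0,tag=''):
    C=cam('wrist'); img=env.snapshot('wrist'); p,r=fit('wrist',img,C,name,p0,z0,dbg=f'pics/w_{name}{tag}.png'); 
    cv2.imwrite(f'pics/wr_{name}{tag}.png',img)
    print(name,p.round(4),'res',round(r,2)); return p
E
python3 -c "
from h import *
go(.611,-.292,.18,.025)"
```

```text
rows [-0.     0.211 -0.   ] [-14.83   7.03  52.59] pos [ 0.1343 -0.559   0.2503] t 1.35 F [ 0.5 -0.5  0.4] gap 0.0857
```

Request:
{"op": "play_rows", "data": {
  "steps": [
    [[0,0.021,0,-1.5,0.7,5.3,8.5],[0,0.042,0,-3.0,1.4,10.5,8.5],[0,0.063,0,-4.5,2.1,15.8,8.5],[0,0.084,0,-5.9,2.8,21.0,8.5],[0,0.106,0,-7.4,3.5,26.3,8.5],[0,0.127,0,-8.9,4.2,31.6,8.5],[0,0.148,0,-10.4,4.9,36.8,8.5],[0,0.169,0,-11.9,5.6,42.1,8.5],[0,0.19,0,-13.3,6.3,47.3,8.5],[0,0.211,0,-14.8,7.0,52.6,8.5]]
  ],
  "grip_force": 40
}}

```text
time: 2.6
eef_pos: [0.6127, -0.2912, 0.1801]
orientation: [-0.506, 0.506, -0.494, 0.494]
contact_force: [-0.9, -1.1, 0.5]
finger_gap: 0.0847
```

```bash
python3 -c "
from h import *
go(.611,-.292,.18,.025)
wfit('long_base',(.611,-.292,.025))
go(.611,.297,.20,-.215)"
```

```text
rows [-0.    -0.001  0.   ] [ 0.07  0.01 -0.17] pos [ 0.6127 -0.2912  0.1801] t 2.6 F [-0.9 -1.1  0.5] gap 0.0847
long_base [ 0.6133 -0.2936  0.0266] res 1.14
rows [-0.001  0.241 -0.002] [-58.44  -2.02   0.92] pos [ 0.6168 -0.2874  0.1785] t 2.65 F [ 2.9  5.5 -3. ] gap 0.0849
```

View pics/w_long_base.png

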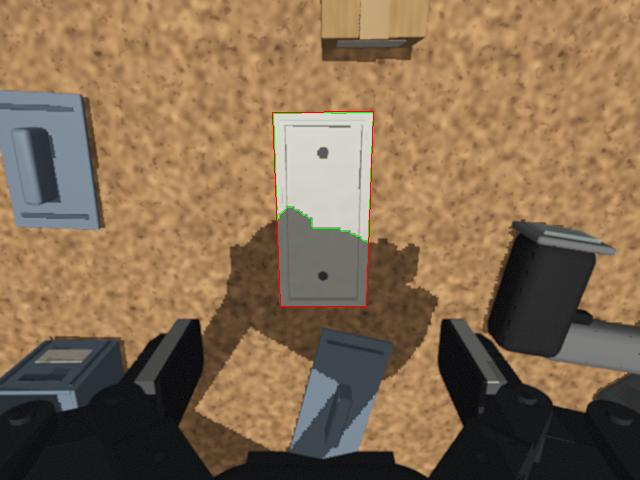

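```bash
python3 -c "
from h import *
for i in range(5): print(tool()[0])
p=wfit('long_base',(.613,-.2936,.0266))
go(.611,.297,.20,-.215)"
```

```text
[ 0.61680224 -0.28739502  0.17849288]
[ 0.61680224 -0.28739502  0.17849288]
[ 0.61680224 -0.28739502  0.17849288]
[ 0.61680224 -0.28739502  0.17849288]
[ 0.61680224 -0.28739502  0.17849288]
long_base [ 0.6131 -0.2935  0.0252] res 1.08
rows [ 0.001  0.243 -0.002] [-58.59  -2.03   1.29] pos [ 0.6144 -0.289   0.1786] t 2.7 F [-0.7 -0.5 -0.6] gap 0.0854
```

Request:
{"op": "play_rows", "data": {
  "steps": [
    [[0,0.02,0,-3,-0.4,0.1,8.5],[0,0.05,0,-9,-0.8,0.2,8.5],[0,0.08,0,-15.2,-1.2,0.4,8.5],[0,0.11,0,-21.4,-1.6,0.6,8.5],[0,0.14,0,-27.6,-2,0.8,8.5],[0,0.17,0,-33.8,-2,1.0,8.5],[0,0.2,0,-40,-2,1.1,8.5],[0,0.22,0,-46.2,-2,1.2,8.5],[0,0.243,0,-52.4,-2,1.3,8.5],[0,0.243,0,-57.3,-2,1.3,8.5]]
  ]
}}

```text
time: 3.95
eef_pos: [0.611, 0.2862, 0.1997]
orientation: [0.444, -0.443, 0.551, -0.55]
contact_force: [0.5, 0.0, -0.4]
finger_gap: 0.0846
```

```bash
sed -i "s/    if 'base' in name: m=.*/    if 'base' in name: m=(b>0.68*r)\&(hsv[...,2]>75)/" h.py; python3 -c "
from h import *
p=wfit('long_bin',(.611,.297,-.215),tag='a')
p=wfit('long_bin',(.611,.297,-.215))
go(*p[:2],.2,p[2])"
```

```text
long_bin [ 0.6127  0.295  -0.214 ] res 1.21
long_bin [ 0.6126  0.2951 -0.213 ] res 1.22
rows [ 0.002  0.002 -0.002] [-0.72 -0.07  0.06] pos [0.6105 0.2882 0.1993] t 4.05 F [-0.5  0.1  0.1] gap 0.0852
```

View pics/w_long_bin.png

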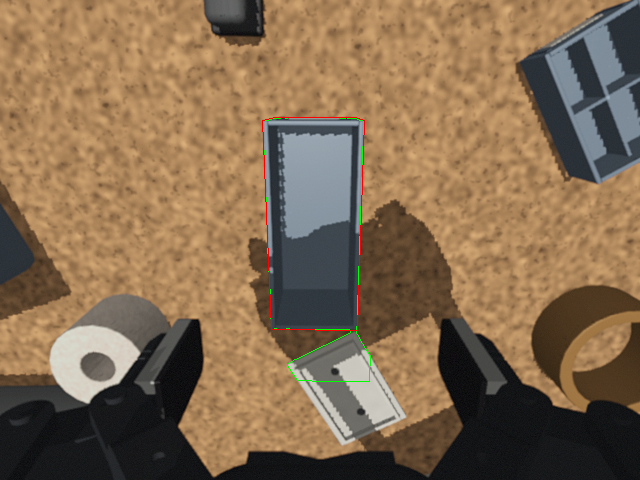

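Request:
{"op": "play_rows", "data": {
  "steps": [
    [[0,0,0,-0.4,1,0,8.5],[0,0,0,-0.7,3,0.1,8.5],[0,0,0,-0.7,6,0.1,8.5],[0,0,0,-0.7,9,0.1,8.5],[0,0,0,-0.7,12,0.1,8.5],[0,0,0,-0.7,14,0.1,8.5],[0,0,0,-0.7,15.2,0.1,8.5],[0,0,0,-0.7,15.7,0.1,8.5],[0,0,0,-0.7,15.7,0.1,8.5],[0,0,0,-0.7,15.7,0.1,8.5]]
  ]
}}

```text
time: 5.3
eef_pos: [0.6131, 0.2955, 0.0432]
orientation: [0.445, -0.444, 0.551, -0.549]
contact_force: [-0.4, 0.4, -0.3]
finger_gap: 0.085
```

```bash
python3 -c "
from h import *
go(.6126,.2951,.042,-.214)
cv2.imwrite('pics/g1.png',env.snapshot('wrist'))"
```

```text
rows [ 0.001  0.003 -0.003] [ 0.05  0.12 -0.04] pos [0.6131 0.2955 0.0432] t 5.3 F [-0.4  0.4 -0.3] gap 0.085
```

View pics/g1.png

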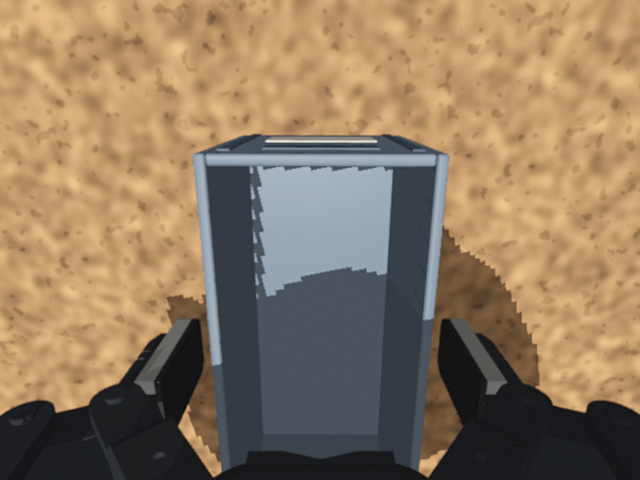

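Request:
{"op": "play_rows", "data": {
  "steps": [
    [[0,0,0,0,0.1,0,7.0],[0,0,0,0,0.1,0,6.0],[0,0,0,0,0.1,0,5.5],[0,0,0,0,0.1,0,5.5],[0,0,0,0,0.1,0,5.5],[0,0,0,0,0.1,0,5.5],[0,0,0,0,-0.5,0,5.5],[0,0,0,0,-2,0,5.5],[0,0,0,0,-4,0,5.5],[0,0,0,0,-6,0,5.5]]
  ],
  "grip_force": 40
}}

```text
time: 6.6
eef_pos: [0.6133, 0.2953, 0.1052]
orientation: [0.446, -0.444, 0.551, -0.549]
contact_force: [-1.0, 0.4, -1.5]
finger_gap: 0.0595
```

```bash
python3 -c "
from h import *
go(.6131,-.2935,.16,.0252)
cv2.imwrite('pics/g2.png',env.snapshot('wrist'))
go(.6131,-.2935,.16,.0252)
"
```

```text
rows [-0.001 -0.236 -0.003] [57.56 -5.68 12.32] pos [0.6133 0.2953 0.1052] t 6.6 F [-1.   0.4 -1.5] gap 0.0595
rows [-0.004 -0.236 -0.005] [57.61 -5.45 12.25] pos [0.6142 0.2957 0.1082] t 6.65 F [0.7 0.2 2.9] gap 0.0593
```

View pics/g2.png

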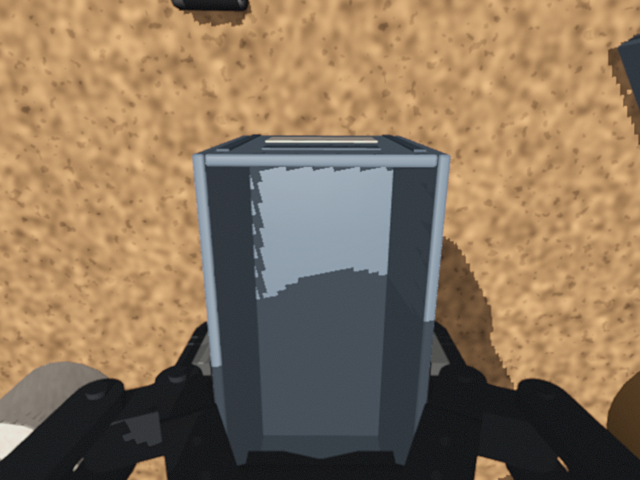

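```bash
cat >> h.py <<'E'
def held(uv,ytool):
    """pixels -> tool coords on plane tool y=ytool (m)"""
    t,Rt,_=tool(); K,k1,Rm,tt=cam('wrist')
    C=(K,k1,Rm@Rt,Rm@t+tt)   # tool->cam
    Cz=(K,k1,C[2]@np.array([[1,0,0],[0,0,1],[0,-1,0]]).T@np.eye(3),C[3])
    # frame: X=x,Y=z,Z=-y
    return unproj(Cz,uv,-ytool)
E
python3 -c "
from h import *
g=.042
for y in(-.028,-.030): print(held([(194,154),(449,154)],y)*1000)
"
```

```text
[[-28.15425047  69.4442825   28.        ]
 [ 29.89653714  69.43085282  28.        ]]
[[-27.54992554  69.66653155  30.        ]
 [ 29.28337817  69.65338352  30.        ]]
```

Request:
{"op": "play_rows", "data": {
  "steps": [
    [[0,-0.01,0,1.5,-2,0.3,5.5],[0,-0.03,0,5,-4,1.1,5.5],[0,-0.05,0,10,-5,2.1,5.5],[0,-0.08,0,15.5,-5.5,3.3,5.5],[0,-0.11,0,21,-5.5,4.5,5.5],[0,-0.14,0,26.5,-5.5,5.7,5.5],[0,-0.17,0,32,-5.5,6.9,5.5],[0,-0.2,0,37.5,-5.5,8.1,5.5],[0,-0.22,0,43,-5.5,9.2,5.5],[0,-0.236,0,48,-5.5,10.3,5.5]]
  ]
}}

```text
time: 7.9
eef_pos: [0.6134, -0.1982, 0.1621]
orientation: [0.509, -0.504, 0.493, -0.494]
contact_force: [0.0, 0.5, -1.6]
finger_gap: 0.0596
```

```bash
python3 -c "
from h import *
go(.6136,-.2927,.055,.0252)
"
```

```text
rows [-0.005  0.    -0.004] [ 9.49 10.67 -0.27] pos [ 0.6134 -0.1982  0.1621] t 7.9 F [ 0.   0.5 -1.6] gap 0.0596
```

Request:
{"op": "play_rows", "data": {
  "steps": [
    [[0,0,0,4,0,-0.1,5.5],[-0.005,0,-0.004,7,0,-0.2,5.5],[-0.005,0,-0.004,9,1,-0.27,5.5],[-0.005,0,-0.004,9.5,3,-0.27,5.5],[-0.005,0,-0.004,9.5,5,-0.27,5.5],[-0.005,0,-0.004,9.5,7,-0.27,5.5],[-0.005,0,-0.004,9.5,9,-0.27,5.5],[-0.005,0,-0.004,9.5,10,-0.27,5.5],[-0.005,0,-0.004,9.5,10.4,-0.27,5.5],[-0.005,0,-0.004,9.5,10.4,-0.27,5.5]]
  ]
}}

```text
time: 9.15
eef_pos: [0.6138, -0.2929, 0.0581]
orientation: [0.506, -0.506, 0.493, -0.494]
contact_force: [-0.1, 0.2, -1.8]
finger_gap: 0.0595
```

```bash
python3 -c "
from h import *
cv2.imwrite('pics/s3.png',cv2.resize(env.snapshot('side')[80:300,200:520],None,fx=2.5,fy=2.5))
cv2.imwrite('pics/g3.png',env.snapshot('wrist'))
go(.6136,-.2927,.045,.0252)
"
```

```text
rows [-0.001 -0.     0.001] [-0.04  1.36 -0.04] pos [ 0.6139 -0.293   0.0586] t 9.25 F [-0.8  0.6 -0.9] gap 0.0596
```

View pics/s3.png

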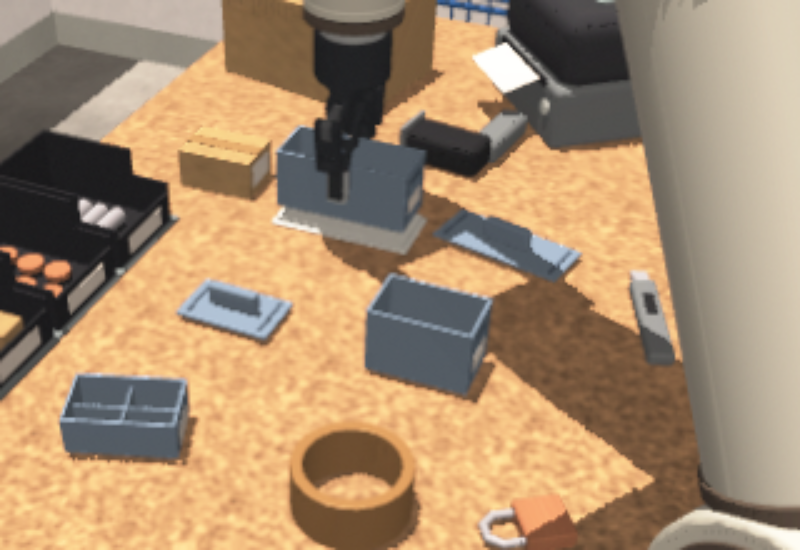

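View pics/g3.png

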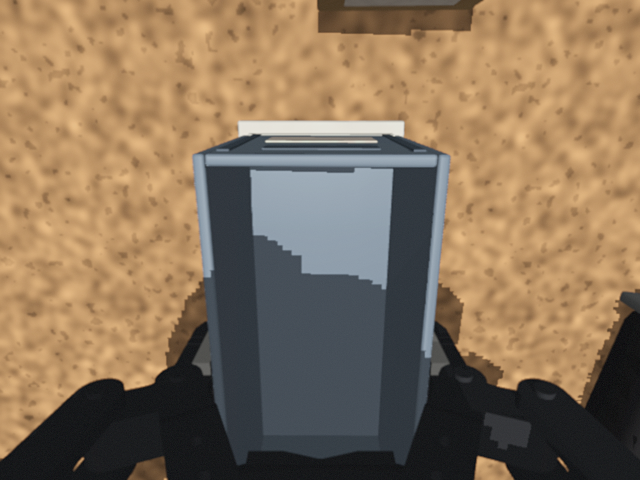

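Request:
{"op": "play_rows", "data": {
  "steps": [
    [[0,0,0,0,0.3,0,5.5],[0,0,0,0,0.6,0,5.5],[0,0,0,0,0.8,0,5.5],[0,0,0,0,1.0,0,5.5],[0,0,0,0,1.1,0,5.5],[0,0,0,0,1.2,0,5.5],[0,0,0,0,1.3,0,5.5],[0,0,0,0,1.4,0,5.5],[0,0,0,0,1.4,0,5.5],[0,0,0,0,1.4,0,5.5]]
  ]
}}

```text
time: 10.5
eef_pos: [0.6141, -0.2931, 0.0455]
orientation: [0.506, -0.506, 0.493, -0.494]
contact_force: [-3.4, 1.9, 9.5]
finger_gap: 0.0593
```

```bash
python3 -c "
from h import *
go(.6136,-.2927,.045,.0252)
cv2.imwrite('pics/g4.png',env.snapshot('wrist'))
"
```

```text
rows [-0.002 -0.     0.001] [-0.04  0.05 -0.05] pos [ 0.6141 -0.2931  0.0455] t 10.5 F [-3.4  1.9  9.5] gap 0.0593
```

View pics/g4.png

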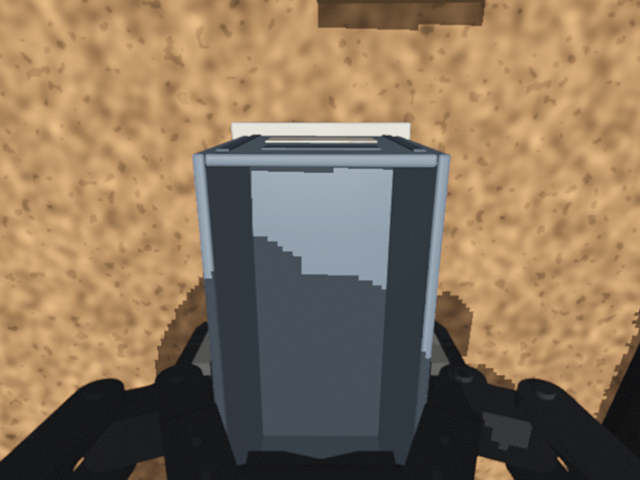

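Request:
{"op": "play_rows", "data": {
  "steps": [
    [[0,0,0,0,0,0,6.5],[0,0,0,0,0,0,7.5],[0,0,0,0,0,0,8.5],[0,0,0,0,0,0,8.5],[0,0,0,0,-1,0,8.5],[0,0,0,0,-4,0,8.5],[0,0,0,0,-8,0,8.5],[0,0,0,0,-12,0,8.5],[0,0,0,0,-15,0,8.5],[0,0,0,0,-16,0,8.5]]
  ]
}}

```text
time: 11.8
eef_pos: [0.6142, -0.2931, 0.2082]
orientation: [0.507, -0.506, 0.492, -0.495]
contact_force: [0.1, -0.1, -0.4]
finger_gap: 0.0848
```

```bash
python3 -c "
from h import *
p=wfit('long_bin',(.613,-.293,.025),.003,tag='p')
p=wfit('long_bin',(.613,-.293,.025),.003,tag='p')
img=env.snapshot('top');C=cam('top')
print('top lid',fit('top',img,C,'long_lid',(.4447,-.309,-.21)))
print('top bin',fit('top',img,C,'long_bin',(.611,-.292,.025),.003))
go(.443,-.309,.17,-.21)
"
```

```text
long_bin [ 0.6183 -0.2935  0.0233] res 1.42
long_bin [ 0.6182 -0.2935  0.0235] res 1.42
top lid (array([ 0.4481552 , -0.29998265, -0.21965563]), np.float64(2.9634494701445355))
top bin (array([ 0.6114939 , -0.28859335,  0.10147886]), np.float64(2.684147481740844))
rows [-0.001  0.235  0.001] [  1.18   3.48 -17.11] pos [ 0.6137 -0.2928  0.205 ] t 11.95 F [-0.4 -0.7 -0.4] gap 0.0855
```

View pics/w_long_binp.png

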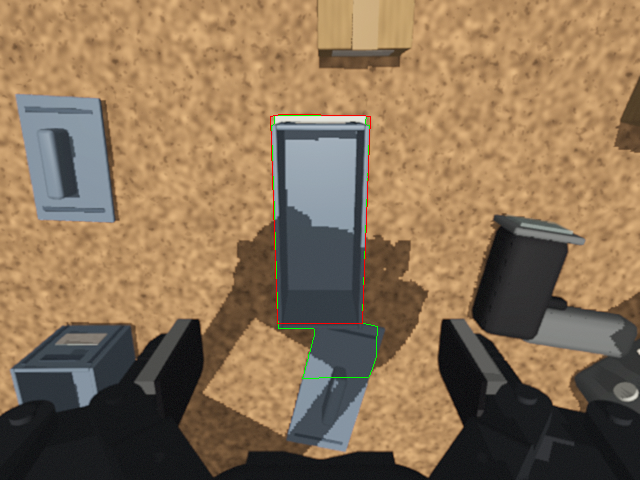

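Request:
{"op": "play_rows", "data": {
  "steps": [
    [[0,0.03,0,0.1,0.5,-2,8.5],[0,0.08,0,0.4,1,-5,8.5],[0,0.12,0,0.7,2,-8,8.5],[0,0.16,0,0.9,2.5,-11,8.5],[0,0.2,0,1.1,3,-14,8.5],[0,0.235,0,1.2,3.5,-16,8.5],[0,0.235,0,1.2,3.5,-17,8.5],[0,0.235,0,1.2,3.5,-17.1,8.5],[0,0.235,0,1.2,3.5,-17.1,8.5],[0,0.235,0,1.2,3.5,-17.1,8.5]]
  ]
}}

```text
time: 13.2
eef_pos: [0.4436, -0.3091, 0.1697]
orientation: [-0.445, 0.445, -0.549, 0.55]
contact_force: [0.0, -0.4, 0.0]
finger_gap: 0.0853
```

```bash
python3 -c "
from h import *
go(.443,-.309,.17,-.21)
p=wfit('long_lid',(.445,-.309,-.21))
p=wfit('long_lid',(.445,-.309,-.21))
go(*p[:2],.034,p[2])
"
```

```text
rows [-0.002  0.001  0.   ] [ 0.01 -0.03 -0.06] pos [ 0.4436 -0.3091  0.1697] t 13.2 F [ 0.  -0.4  0. ] gap 0.0853
long_lid [ 0.4465 -0.3102 -0.2105] res 0.24
long_lid [ 0.4464 -0.3102 -0.2105] res 0.24
rows [-0.001  0.001  0.   ] [ 0.04 13.58  0.3 ] pos [ 0.4434 -0.3091  0.1698] t 13.3 F [-0.2  0.5 -0. ] gap 0.0849
```

View pics/w_long_lid.png

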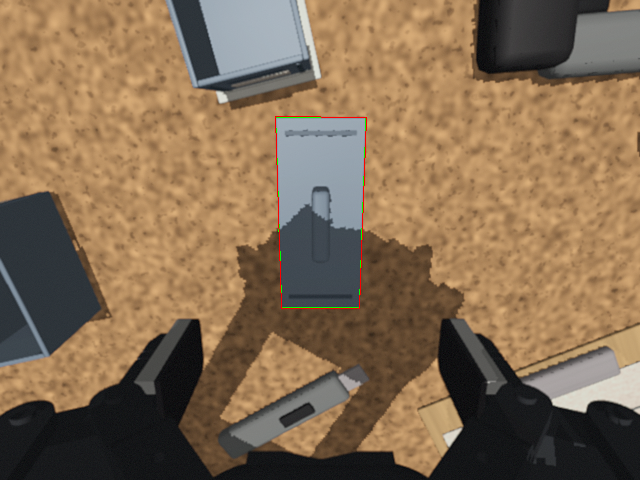

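Request:
{"op": "play_rows", "data": {
  "steps": [
    [[0,0,0,0,1,0.1,6],[0,0,0,0,3,0.2,4],[0,0,0,0,5.5,0.3,3.5],[0,0,0,0,8,0.3,3.5],[0,0,0,0,10,0.3,3.5],[0,0,0,0,11.5,0.3,3.5],[0,0,0,0,12.5,0.3,3.5],[0,0,0,0,13.2,0.3,3.5],[0,0,0,0,13.5,0.3,3.5],[0,0,0,0,13.5,0.3,3.5]]
  ]
}}

```text
time: 14.55
eef_pos: [0.4466, -0.3099, 0.0349]
orientation: [-0.445, 0.445, -0.549, 0.55]
contact_force: [-0.4, 0.7, -0.7]
finger_gap: 0.0353
```

```bash
python3 -c "
from h import *
go(.4464,-.3102,.034,-.2105)
cv2.imwrite('pics/g5.png',env.snapshot('wrist'))
"
```

```text
rows [-0.002  0.001  0.001] [ 0.04  0.09 -0.02] pos [ 0.4466 -0.3099  0.0349] t 14.55 F [-0.4  0.7 -0.7] gap 0.0353
```

View pics/g5.png

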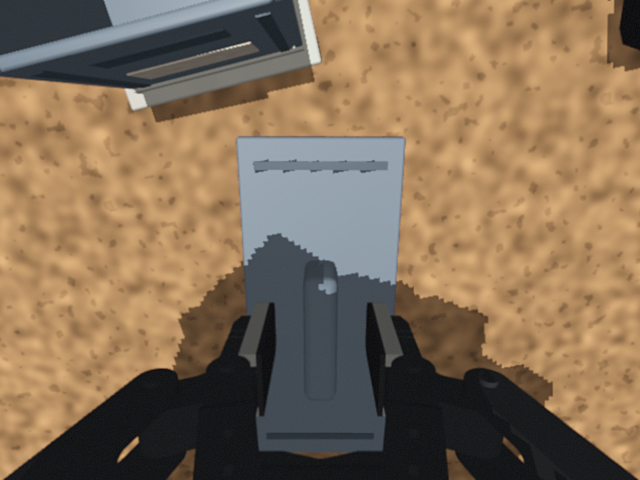

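Request:
{"op": "play_rows", "data": {
  "steps": [
    [[0,0,0,0,0.1,0,2.5],[0,0,0,0,0.15,0,1.5],[0,0,0,0,0.15,0,0.8],[0,0,0,0,0.15,0,0.8],[0,0,0,0,0.15,0,0.8],[0,0,0,0,-0.5,0,0.8],[0,0,0,0,-2,0,0.8],[0,0,0,0,-5,0,0.8],[0,0,0,0,-8,0,0.8],[0,0,0,0,-10,0,0.8]]
  ],
  "grip_force": 50
}}

```text
time: 15.85
eef_pos: [0.4468, -0.31, 0.1376]
orientation: [-0.445, 0.445, -0.548, 0.551]
contact_force: [1.2, -0.6, -0.8]
finger_gap: 0.0105
```

```bash
python3 -c "
from h import *
go(.6136,-.2931,.14,.0252)
cv2.imwrite('pics/g6.png',env.snapshot('wrist'))
"
```

```text
rows [-0.003 -0.234  0.002] [-5.12 -0.19 15.97] pos [ 0.4468 -0.31    0.1376] t 15.85 F [ 1.2 -0.6 -0.8] gap 0.0105
```

View pics/g6.png

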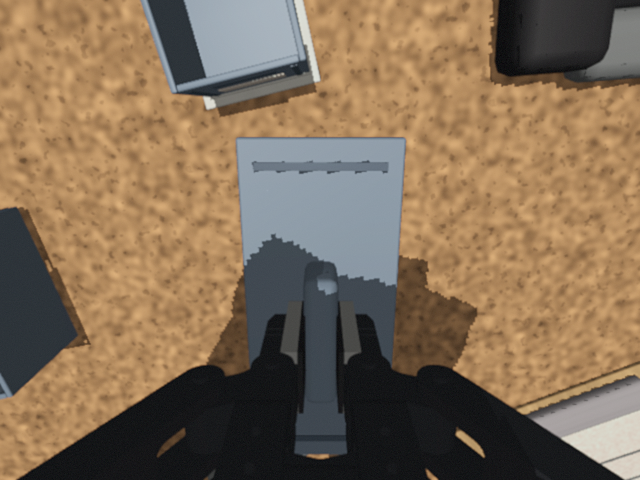

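```bash
python3 -c "
from h import *
for y in(.022,.024): print(held([(237,138),(405,138)],y)*1000)
go(.6136,-.2931,.14,.0252)
"
```

```text
[[-28.03535116  69.31251388 -22.        ]
 [ 29.60587681  69.30104871 -22.        ]]
[[-28.42991552  69.1648159  -24.        ]
 [ 30.00453726  69.15319295 -24.        ]]
rows [-0.006 -0.234  0.004] [-5.16  0.06 15.9 ] pos [ 0.4474 -0.3106  0.1398] t 15.9 F [ 0.6 -0.7  3.1] gap 0.0106
```

Request:
{"op": "play_rows", "data": {
  "steps": [
    [[0,-0.03,0,-0.4,-0.2,1.5,0.8],[0,-0.07,0,-1.4,-0.3,4.5,0.8],[-0.002,-0.12,0,-2.6,-0.3,8,0.8],[-0.004,-0.17,0.002,-3.7,-0.3,11.5,0.8],[-0.006,-0.21,0.004,-4.6,-0.3,14.2,0.8],[-0.006,-0.234,0.004,-5.1,0,15.5,0.8],[-0.006,-0.234,0.004,-5.15,0.5,15.93,0.8],[-0.006,-0.234,0.004,-5.15,1.2,15.93,0.8],[-0.006,-0.234,0.004,-5.15,2,15.93,0.8],[-0.006,-0.234,0.004,-5.15,2.2,15.93,0.8]]
  ]
}}

```text
time: 17.15
eef_pos: [0.6133, -0.2934, 0.118]
orientation: [-0.506, 0.506, -0.494, 0.493]
contact_force: [0.8, -0.7, -0.8]
finger_gap: 0.0108
```

```bash
python3 -c "
from h import *
go(.6140,-.2931,.1005,.0252)
cv2.imwrite('pics/g7.png',env.snapshot('wrist'))
cv2.imwrite('pics/s7.png',cv2.resize(env.snapshot('side')[80:300,200:520],None,fx=2.5,fy=2.5))
go(.6140,-.2931,.1005,.0252)
"
```

```text
rows [ 0.001 -0.001 -0.001] [-0.03  1.75  0.07] pos [ 0.6133 -0.2934  0.118 ] t 17.15 F [ 0.8 -0.7 -0.8] gap 0.0108
rows [ 0.001 -0.001 -0.   ] [-0.03  1.8   0.03] pos [ 0.6137 -0.2934  0.1185] t 17.25 F [-0.6  0.8 -0.3] gap 0.0105
```

View pics/g7.png

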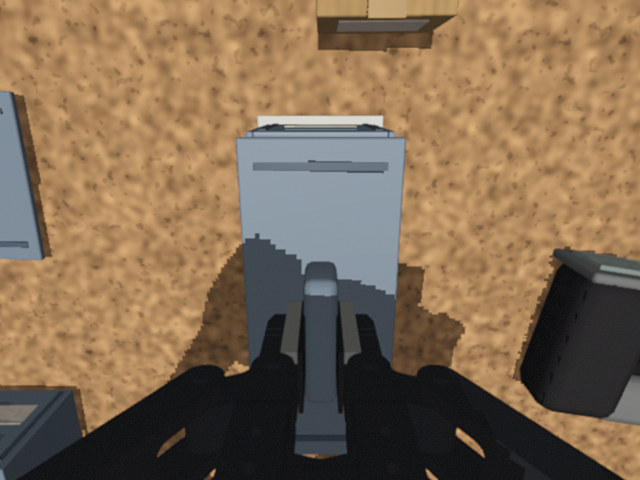

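View pics/s7.png

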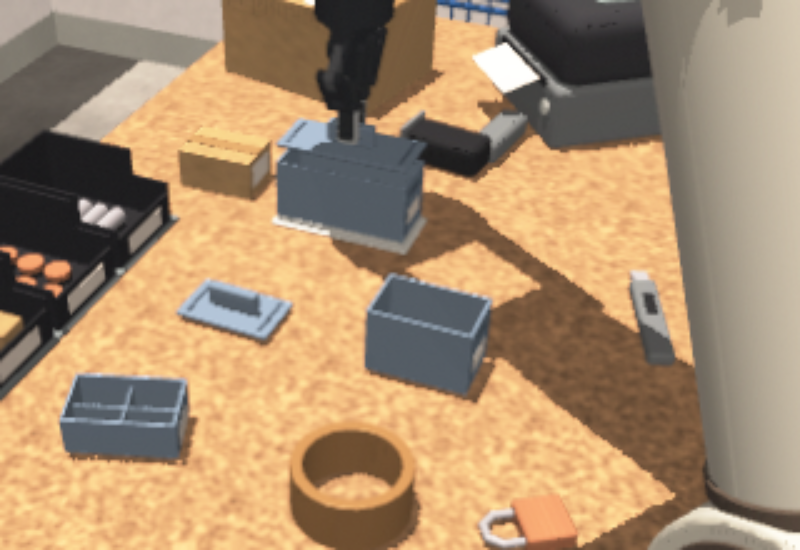

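Request:
{"op": "play_rows", "data": {
  "steps": [
    [[0,0,0,0,0.4,0.03,0.8],[0,0,0,0,0.8,0.03,0.8],[0,0,0,0,1.0,0.03,0.8],[0,0,0,0,1.2,0.03,0.8],[0,0,0,0,1.4,0.03,0.8],[0,0,0,0,1.6,0.03,0.8],[0,0,0,0,1.75,0.03,0.8],[0,0,0,0,1.85,0.03,0.8],[0,0,0,0,1.9,0.03,0.8],[0,0,0,0,1.9,0.03,0.8]]
  ]
}}

```text
time: 18.5
eef_pos: [0.614, -0.2935, 0.1008]
orientation: [-0.506, 0.506, -0.494, 0.494]
contact_force: [-5.4, 2.7, 13.1]
finger_gap: 0.0103
```

```bash
python3 -c "
from h import *
cv2.imwrite('pics/g8.png',env.snapshot('wrist'))
cv2.imwrite('pics/s8.png',cv2.resize(env.snapshot('side')[100:240,260:460],None,fx=4,fy=4))
go(.6140,-.2931,.1005,.0252)
"
```

```text
rows [-0.    -0.001  0.   ] [-0.04  0.03 -0.  ] pos [ 0.614  -0.2935  0.1008] t 18.6 F [-5.9  2.5 12.4] gap 0.0108
```

View pics/g8.png

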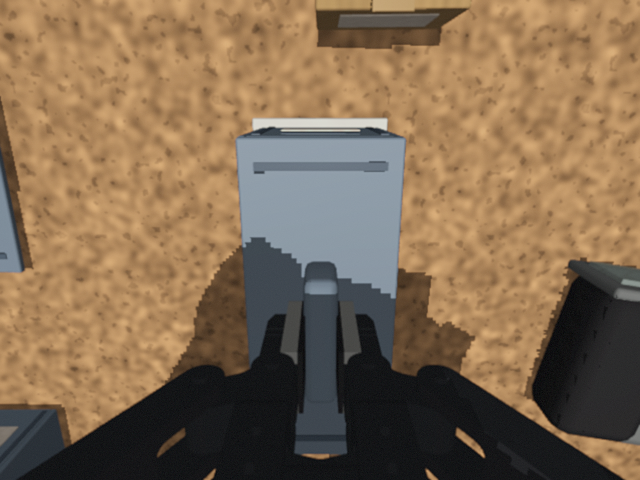

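View pics/s8.png

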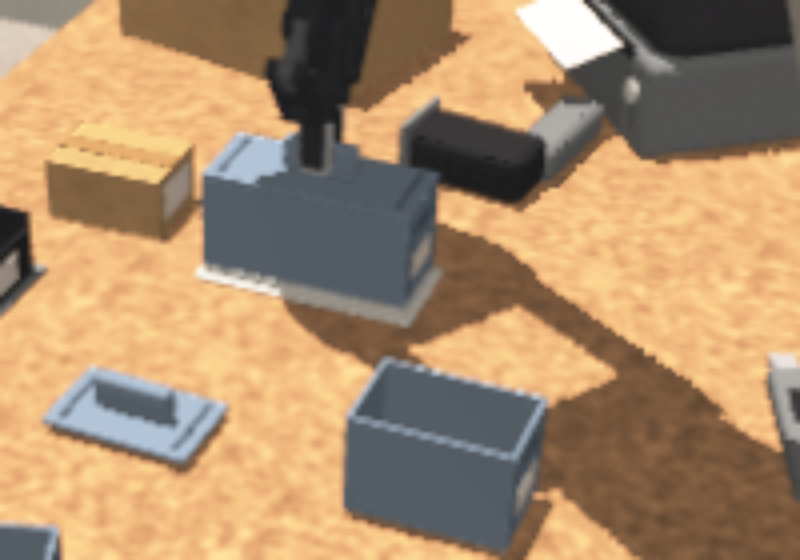

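Request:
{"op": "play_rows", "data": {
  "steps": [
    [[0,0,0,0,0,0,1.5],[0,0,0,0,0,0,2.5],[0,0,0,0,0,0,3],[0,0,0,0,-1,0,3],[0,0,0,0,-3,0,4],[0,0,0,0,-6,0,5],[0,0,0,0,-9,0,7],[0,0,0,0,-11,0,8.5],[0,0,0,0,-12,0,8.5],[0,0,0,0,-12,0,8.5]]
  ]
}}

```text
time: 19.85
eef_pos: [0.6141, -0.2935, 0.2211]
orientation: [0.506, -0.506, 0.494, -0.494]
contact_force: [0.7, -0.4, -0.9]
finger_gap: 0.0853
```

```bash
python3 -c "
from h import *
cv2.imwrite('pics/g9.png',env.snapshot('wrist'))
cv2.imwrite('pics/s9.png',cv2.resize(env.snapshot('side')[100:240,260:460],None,fx=4,fy=4))
go(.455,-.099,.2,.003)
go(.455,-.099,.2,.003-np.pi)
print(tool()[2]['joints'])
"
```

```text
rows [ 0.001  0.021 -0.001] [-19.82   2.   -15.4 ] pos [ 0.6138 -0.2934  0.2197] t 19.95 F [-0.7 -0.2  0.6] gap 0.0848
rows [-1.00e-03 -3.12e+00 -2.00e-03] [-19.82   2.   -15.4 ] pos [ 0.6138 -0.2934  0.2197] t 19.95 F [-0.7 -0.2  0.6] gap 0.0848
[-5.58960803e-01  3.82469128e-01  1.20830692e+00 -1.04425254e-04
  1.55205364e+00  9.87419312e-01]
```

View pics/g9.png

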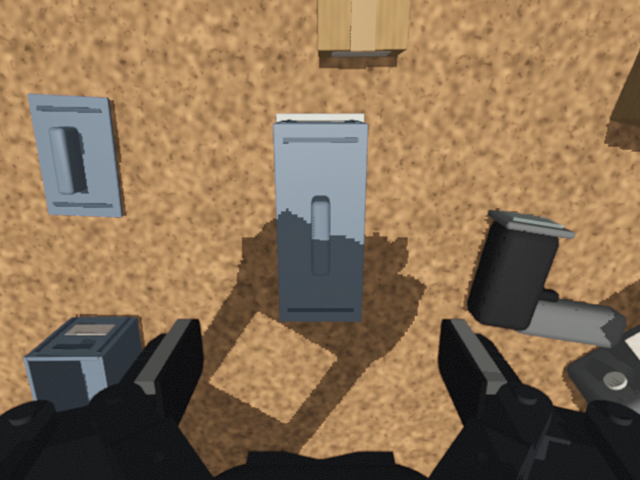

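View pics/s9.png

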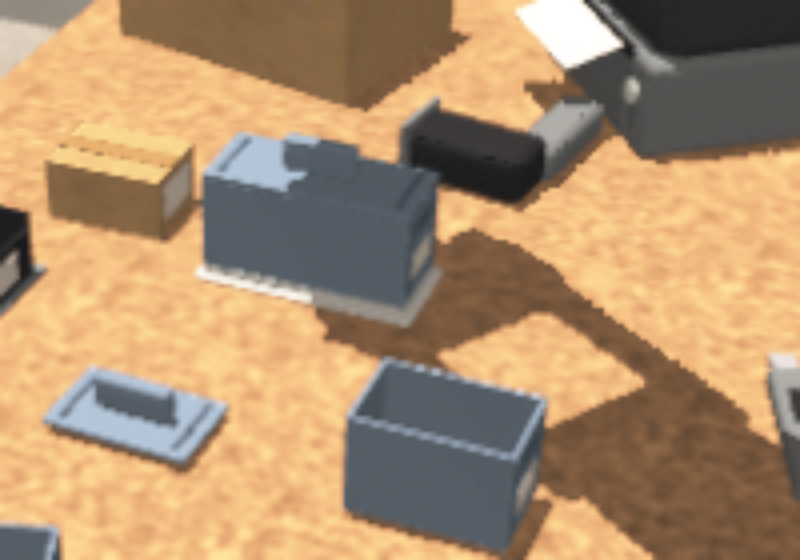

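Request:
{"op": "play_rows", "data": {
  "steps": [
    [[0,0.005,0,-2,0.2,-1.5,8.5],[0,0.01,0,-5,0.5,-4,8.5],[0,0.015,0,-9,1,-7,8.5],[0,0.02,0,-13,1.5,-10,8.5],[0,0.02,0,-16.5,1.8,-13,8.5],[0,0.02,0,-18.8,2,-14.6,8.5],[0,0.02,0,-19.8,2,-15.4,8.5],[0,0.02,0,-19.8,2,-15.4,8.5],[0,0.02,0,-19.8,2,-15.4,8.5],[0,0.02,0,-19.8,2,-15.4,8.5]]
  ]
}}

```text
time: 21.2
eef_pos: [0.4553, -0.0998, 0.1998]
orientation: [-0.501, 0.501, -0.5, 0.498]
contact_force: [0.1, 0.7, -0.0]
finger_gap: 0.0849
```

```bash
python3 -c "
from h import *
p=wfit('short_bin',(.456,-.099,.003))
p=wfit('short_bin',(.456,-.099,.003))
go(*p[:2],.042,p[2])
"
```

```text
short_bin [ 0.4577 -0.0994  0.0184] res 0.32
short_bin [ 0.4577 -0.0994  0.0187] res 0.32
rows [ 0.001 -0.015 -0.001] [-1.000e-02  1.578e+01  2.700e-01] pos [ 0.4552 -0.0996  0.1998] t 21.3 F [ 0.2  0.  -0.7] gap 0.085
```

View pics/w_short_bin.png

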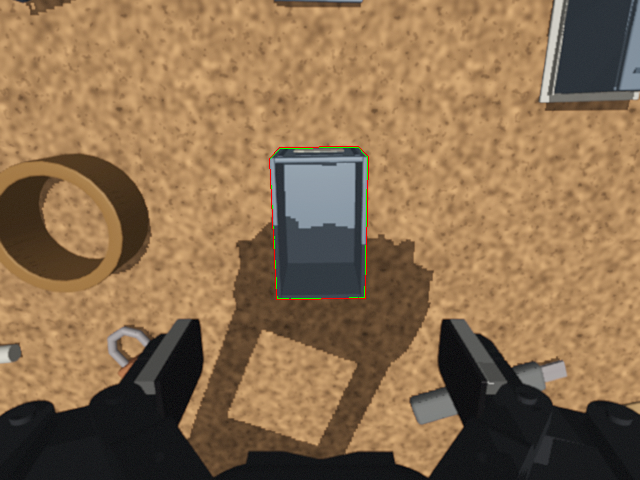

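Request:
{"op": "play_rows", "data": {
  "steps": [
    [[0,-0.015,0,-0.1,1,0.2,8.5],[0,-0.015,0,-0.1,3,0.27,8.5],[0,-0.015,0,-0.1,6,0.27,8.5],[0,-0.015,0,-0.1,9,0.27,8.5],[0,-0.015,0,-0.1,12,0.27,8.5],[0,-0.015,0,-0.1,14,0.27,8.5],[0,-0.015,0,-0.1,15.3,0.27,8.5],[0,-0.015,0,-0.1,15.8,0.27,8.5],[0,-0.015,0,-0.1,15.8,0.27,8.5],[0,-0.015,0,-0.1,15.8,0.27,8.5]]
  ]
}}

```text
time: 22.55
eef_pos: [0.458, -0.0986, 0.0424]
orientation: [-0.505, 0.505, -0.495, 0.495]
contact_force: [-0.1, -0.6, 1.0]
finger_gap: 0.085
```

```bash
python3 -c "
from h import *
go(.4577,-.0994,.042,.0185)
cv2.imwrite('pics/g10.png',env.snapshot('wrist'))
"
```

```text
rows [ 0.     0.001 -0.   ] [ 0.08  0.04 -0.03] pos [ 0.458  -0.0986  0.0424] t 22.55 F [-0.1 -0.6  1. ] gap 0.085
```

View pics/g10.png

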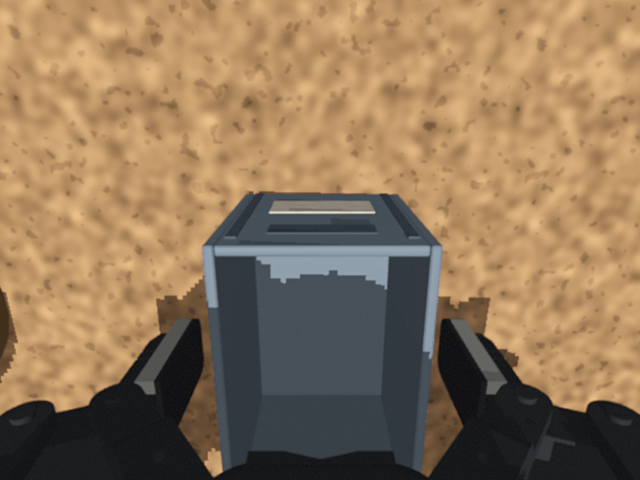

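Request:
{"op": "play_rows", "data": {
  "steps": [
    [[0,0,0,0.05,0,0,7.0],[0,0,0,0.05,0,0,6.0],[0,0,0,0.05,0,0,5.5],[0,0,0,0.05,0,0,5.5],[0,0,0,0,0,0,5.5],[0,0,0,0,-0.8,0,5.5],[0,0,0,0,-3,0,5.5],[0,0,0,0,-7,0,5.5],[0,0,0,0,-11,0,5.5],[0,0,0,0,-14,0,5.5]]
  ],
  "grip_force": 40
}}

```text
time: 23.85
eef_pos: [0.4581, -0.0985, 0.1845]
orientation: [0.505, -0.505, 0.495, -0.495]
contact_force: [0.4, -0.0, -1.8]
finger_gap: 0.0596
```

```bash
python3 -c "
from h import *
cv2.imwrite('pics/g11.png',env.snapshot('wrist'))
go(.397,.292,.25,.2937)
"
```

```text
rows [-0.004 -0.275  0.002] [-39.19  -6.29  -5.44] pos [ 0.4591 -0.0989  0.188 ] t 23.9 F [-0.1 -0.8  4.8] gap 0.0597
```

View pics/g11.png

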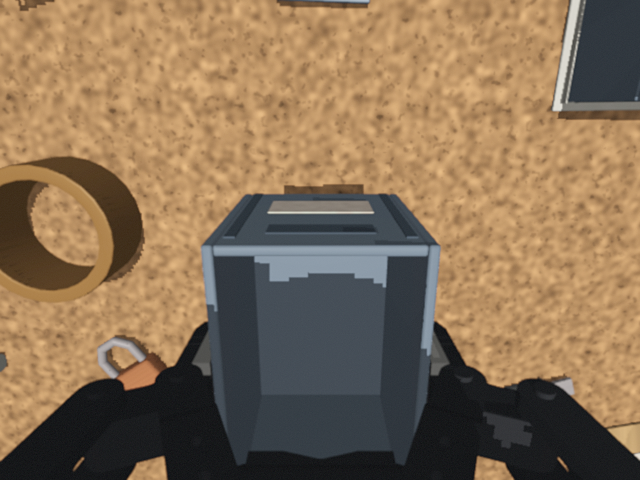

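Request:
{"op": "play_rows", "data": {
  "steps": [
    [[0,-0.02,0,-1.5,-1,-0.2,5.5],[0,-0.06,0,-5,-3,-0.7,5.5],[0,-0.1,0,-10,-5,-1.4,5.5],[0,-0.14,0,-15,-6,-2.1,5.5],[0,-0.18,0,-20.5,-6.3,-2.8,5.5],[0,-0.22,0,-26,-6.3,-3.6,5.5],[-0.002,-0.25,0.002,-31,-6.3,-4.3,5.5],[-0.004,-0.275,0.002,-35.5,-6.3,-4.9,5.5],[-0.004,-0.275,0.002,-38.2,-6.3,-5.3,5.5],[-0.004,-0.275,0.002,-39.2,-6.3,-5.4,5.5]]
  ]
}}

```text
time: 25.15
eef_pos: [0.3961, 0.2936, 0.2499]
orientation: [-0.568, 0.569, -0.421, 0.42]
contact_force: [0.1, -0.7, -1.1]
finger_gap: 0.0594
```

```bash
python3 -c "
from h import *
env.snapshot('wrist')
env.snapshot('wrist')
env.snapshot('wrist')
p=wfit('short_base',(.435,.304,.2937))
p=wfit('short_base',(.435,.304,.2937))
go(*p[:2],.06,p[2])
print(held([(204,246),(438,246)],-.028)*1000)
"
```

```text
short_base [0.436  0.3027 0.2948] res 1.83
short_base [0.4362 0.3028 0.294 ] res 1.84
rows [-0. -0.  0.] [ 0.02 19.02  4.04] pos [0.3974 0.2914 0.2502] t 25.4 F [ 0.7 -0.  -2. ] gap 0.0595
[[-28.01406776  47.05729709  28.        ]
 [ 29.23322157  47.05053786  28.        ]]
```

View pics/w_short_base.png

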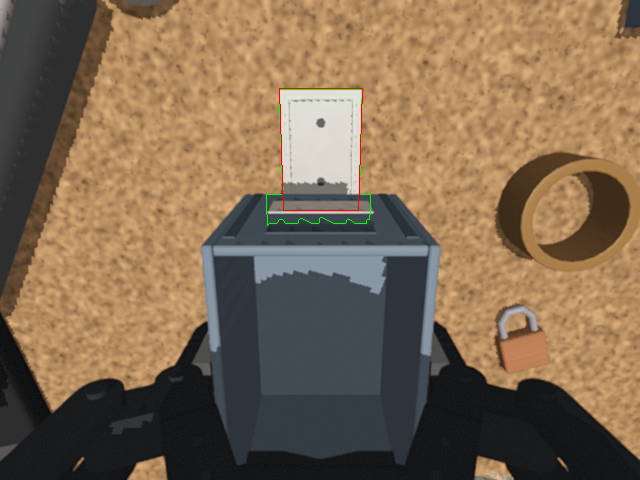

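```bash
python3 -c "
from h import *
go(.4364,.3037,.058,.294)
"
```

```text
rows [-0. -0.  0.] [-0.06 19.22  4.09] pos [0.3974 0.2914 0.2502] t 25.4 F [ 0.7 -0.  -2. ] gap 0.0595
```

Request:
{"op": "play_rows", "data": {
  "steps": [
    [[0,0,0,0,1,1.5,5.5],[0,0,0,-0.06,3,3.5,5.5],[0,0,0,-0.06,6,4.1,5.5],[0,0,0,-0.06,9,4.1,5.5],[0,0,0,-0.06,12,4.1,5.5],[0,0,0,-0.06,15,4.1,5.5],[0,0,0,-0.06,17.5,4.1,5.5],[0,0,0,-0.06,18.8,4.1,5.5],[0,0,0,-0.06,19.2,4.1,5.5],[0,0,0,-0.06,19.2,4.1,5.5]]
  ]
}}

```text
time: 26.65
eef_pos: [0.4369, 0.3038, 0.0586]
orientation: [0.568, -0.568, 0.421, -0.422]
contact_force: [0.1, -0.0, -1.2]
finger_gap: 0.0594
```

```bash
python3 -c "
from h import *
cv2.imwrite('pics/g12.png',env.snapshot('wrist'))
cv2.imwrite('pics/s12.png',cv2.resize(env.snapshot('side')[240:440,200:400],None,fx=3,fy=3))
go(.4364,.3037,.045,.294)
"
```

```text
rows [-0.001 -0.     0.   ] [ 0.    1.4  -0.07] pos [0.437  0.3039 0.059 ] t 26.75 F [ 0.1 -0.3 -1.4] gap 0.0596
```

View pics/g12.png

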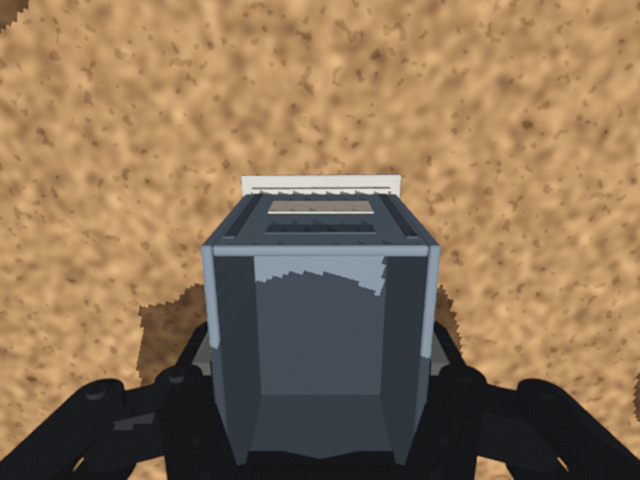

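View pics/s12.png

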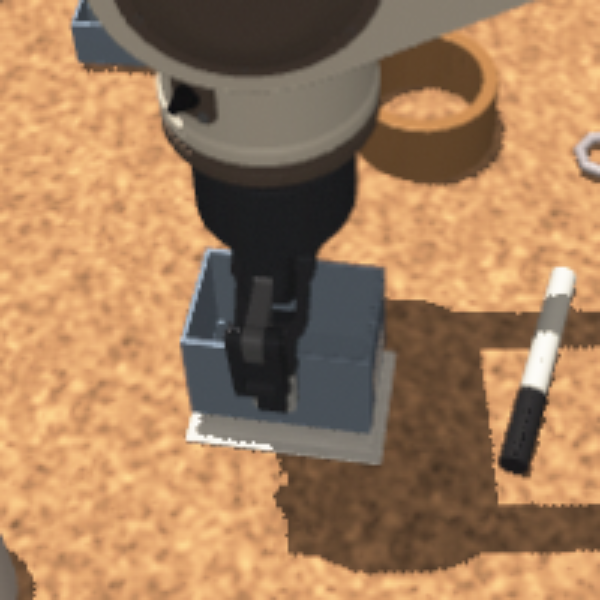

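```bash
python3 -c "
from h import *
print(held([(242,176.5),(401,176.5)],.056)*1000)
"
```

```text
[[-33.76769678  50.25300093 -56.        ]
 [ 35.58453636  50.23901063 -56.        ]]
```

Request:
{"op": "play_rows", "data": {
  "steps": [
    [[0,0,0,0,0.3,-0.05,5.5],[0,0,0,0,0.6,-0.05,5.5],[0,0,0,0,0.8,-0.05,5.5],[0,0,0,0,1.0,-0.05,5.5],[0,0,0,0,1.15,-0.05,5.5],[0,0,0,0,1.3,-0.05,5.5],[0,0,0,0,1.4,-0.05,5.5],[0,0,0,0,1.45,-0.05,5.5],[0,0,0,0,1.45,-0.05,5.5],[0,0,0,0,1.45,-0.05,5.5]]
  ]
}}

```text
time: 28.0
eef_pos: [0.4367, 0.3038, 0.0458]
orientation: [0.568, -0.567, 0.421, -0.422]
contact_force: [-7.6, -5.5, 21.4]
finger_gap: 0.0598
```

```bash
python3 -c "
from h import *
cv2.imwrite('pics/s13.png',cv2.resize(env.snapshot('side')[240:440,200:400],None,fx=3,fy=3))
go(.4364,.3037,.045,.294)
"
```

```text
rows [-0.002 -0.     0.   ] [ 0.    0.08 -0.03] pos [0.4366 0.3038 0.0458] t 28.05 F [-8.  -4.5 22.4] gap 0.0596
```

View pics/s13.png

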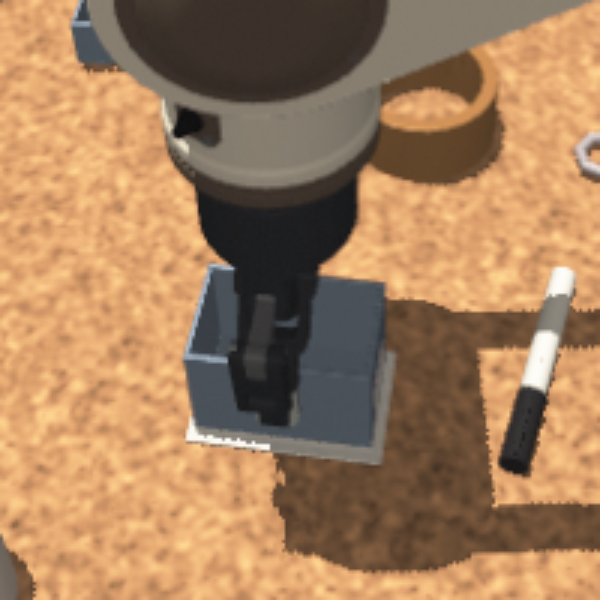

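Request:
{"op": "play_rows", "data": {
  "steps": [
    [[0,0,0,0,-0.1,-0.05,5.5],[0,0,0,0,-0.1,-0.1,5.5],[0,0,0,0,-0.05,-0.1,5.5],[0,0,0,0,0,-0.1,5.5],[0,0,0,0,0,-0.1,6.5],[0,0,0,0,0,-0.1,7.5],[0,0,0,0,0,-0.1,8.5],[0,0,0,0,-0.5,-0.1,8.5],[0,0,0,0,-3,-0.1,8.5],[0,0,0,0,-7,-0.1,8.5]]
  ]
}}

```text
time: 29.3
eef_pos: [0.435, 0.3032, 0.116]
orientation: [-0.568, 0.568, -0.421, 0.422]
contact_force: [0.3, 0.3, 0.6]
finger_gap: 0.0849
```

```bash
python3 -c "
from h import *
cv2.imwrite('pics/g14.png',env.snapshot('wrist'))
cv2.imwrite('pics/s14.png',cv2.resize(env.snapshot('side')[240:440,200:400],None,fx=3,fy=3))
go(.436,.303,.2,.294)
"
```

```text
rows [-0.008 -0.    -0.001] [ 0.09 -7.99 -0.08] pos [0.4371 0.3043 0.1201] t 29.4 F [0.5 0.3 0.3] gap 0.0852
```

View pics/g14.png

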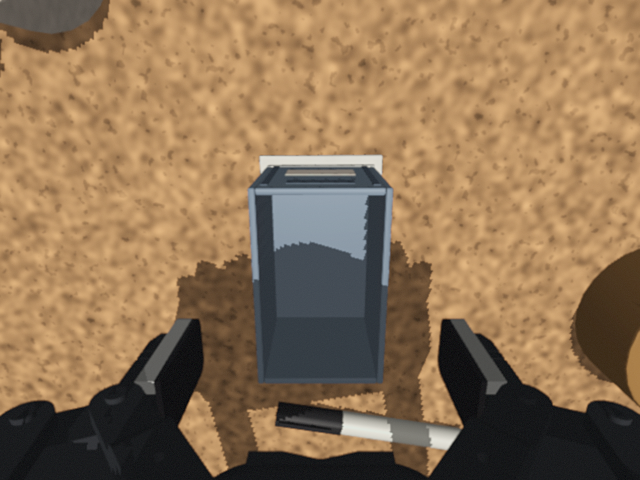

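View pics/s14.png

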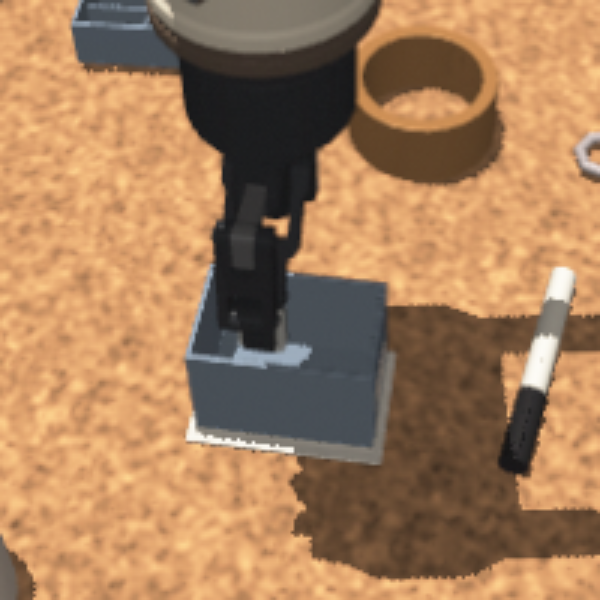

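```bash
cat > rim.py <<'E'
from h import *
import sys
def rim(name,p,z,tag,sub=None):
    C=cam('wrist'); img=env.snapshot('wrist')
    c,s=np.cos(p[2]),np.sin(p[2]); l,w,_=DIM[name]
    P=np.array([(p[0]+c*i*l/2-s*j*w/2,p[1]+s*i*l/2+c*j*w/2,z) for i,j in((1,1),(1,-1),(-1,-1),(-1,1))])
    uv=proj(C,P); x0,y0=(uv.min(0)-20).astype(int).clip(0); x1,y1=(uv.max(0)+20).astype(int)
    im=cv2.resize(img[y0:y1,x0:x1],None,fx=4,fy=4,interpolation=cv2.INTER_NEAREST)
    q=((uv+.5-[x0,y0])*4).round().astype(np.int32); cv2.polylines(im,[q],True,(0,0,255),1)
    if im.shape[0]>600: im=im[:600]
    cv2.imwrite(f'pics/rim{tag}.png',im[:, :800]); print(uv.round(1).tolist(),(x0,y0)); 
if __name__=='__main__':
    rim('short_bin',(.4362,.3029,.294),.073,'1'); go(.436,.303,.2,.294)
E
python3 rim.py
```

```text
[[250.6, 190.4], [393.5, 190.3], [383.2, 382.5], [260.6, 382.4]] (np.int64(230), np.int64(170))
rows [-0.006 -0.    -0.   ] [ 0.08 -8.2  -0.02] pos [0.4364 0.304  0.118 ] t 29.45 F [-0.6 -0.3 -1. ] gap 0.0849
```

View pics/rim1.png

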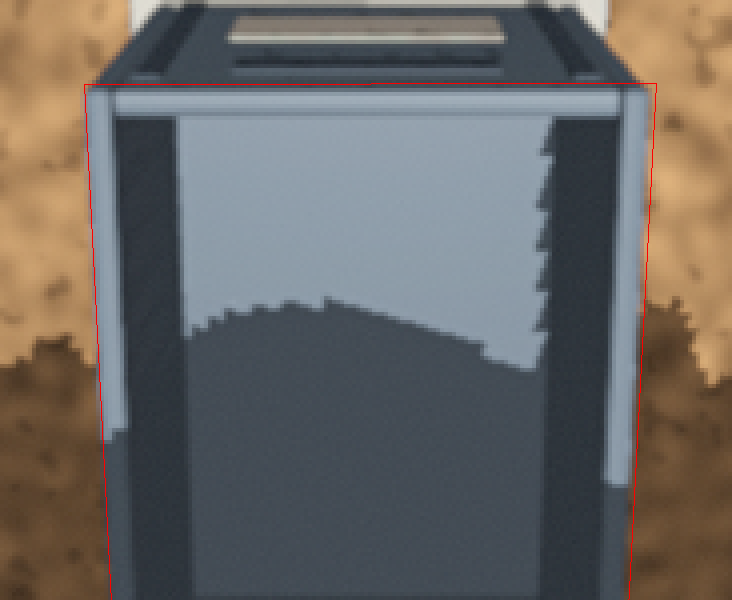

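```bash
python3 -c "
from h import *
go(.653,.089,.18,.3467)
"
```

```text
rows [-0.006 -0.053 -0.   ] [26.84 -6.13 14.54] pos [0.4364 0.304  0.118 ] t 29.45 F [-0.6 -0.3 -1. ] gap 0.0849
```

Request:
{"op": "play_rows", "data": {
  "steps": [
    [[0,0,0,1,-2,0.5,8.5],[-0.006,-0.02,0,4,-4,2.2,8.5],[-0.006,-0.04,0,9,-5.5,4.9,8.5],[-0.006,-0.053,0,14,-6.1,7.6,8.5],[-0.006,-0.053,0,19,-6.1,10.3,8.5],[-0.006,-0.053,0,23.5,-6.1,12.7,8.5],[-0.006,-0.053,0,26.2,-6.1,14.2,8.5],[-0.006,-0.053,0,26.8,-6.1,14.5,8.5],[-0.006,-0.053,0,26.8,-6.1,14.5,8.5],[-0.006,-0.053,0,26.8,-6.1,14.5,8.5]]
  ]
}}

```text
time: 30.7
eef_pos: [0.6519, 0.0902, 0.1797]
orientation: [0.579, -0.579, 0.406, -0.406]
contact_force: [0.6, 0.2, 0.2]
finger_gap: 0.0849
```

```bash
python3 -c "
from h import *
p=wfit('short_tray',(.653,.089,.3467))
p=wfit('short_tray',(.653,.089,.3467))
go(*p[:2],.030,p[2])
"
```

```text
short_tray [0.6523 0.0884 0.3419] res 0.36
short_tray [0.6523 0.0885 0.3413] res 0.34
rows [-0.     0.006 -0.   ] [ 0.17 15.   -0.03] pos [0.652  0.0901 0.18  ] t 30.8 F [ 0.5 -0.5 -0.4] gap 0.0848
```

View pics/w_short_tray.png

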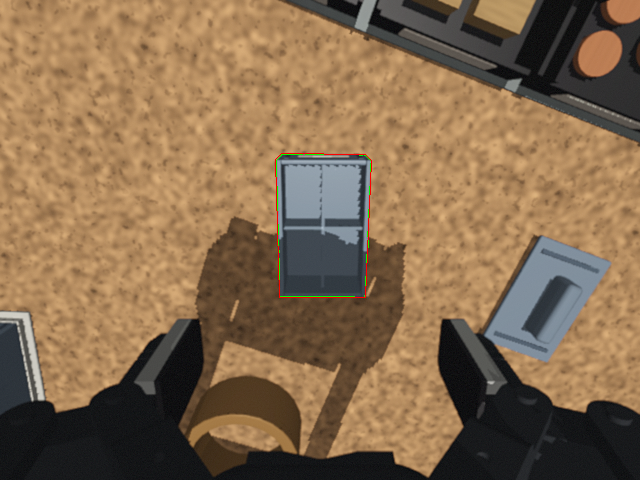

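Request:
{"op": "play_rows", "data": {
  "steps": [
    [[0,0.006,0,0.09,1,0,8.5],[0,0.006,0,0.09,3,0,8.5],[0,0.006,0,0.09,6,0,8.5],[0,0.006,0,0.09,9,0,8.5],[0,0.006,0,0.09,12,0,8.5],[0,0.006,0,0.09,14,0,8.5],[0,0.006,0,0.09,14.8,0,8.5],[0,0.006,0,0.09,15,0,8.5],[0,0.006,0,0.09,15,0,8.5],[0,0.006,0,0.09,15,0,8.5]]
  ]
}}

```text
time: 32.05
eef_pos: [0.6527, 0.0894, 0.0308]
orientation: [0.578, -0.577, 0.407, -0.408]
contact_force: [0.1, 0.1, -1.2]
finger_gap: 0.085
```

```bash
python3 -c "
from h import *
go(.6523,.0885,.030,.3414)
cv2.imwrite('pics/g15.png',env.snapshot('wrist'))
"
```

```text
rows [-0.001  0.     0.   ] [ 0.07  0.08 -0.07] pos [0.6527 0.0894 0.0308] t 32.05 F [ 0.1  0.1 -1.2] gap 0.085
```

View pics/g15.png

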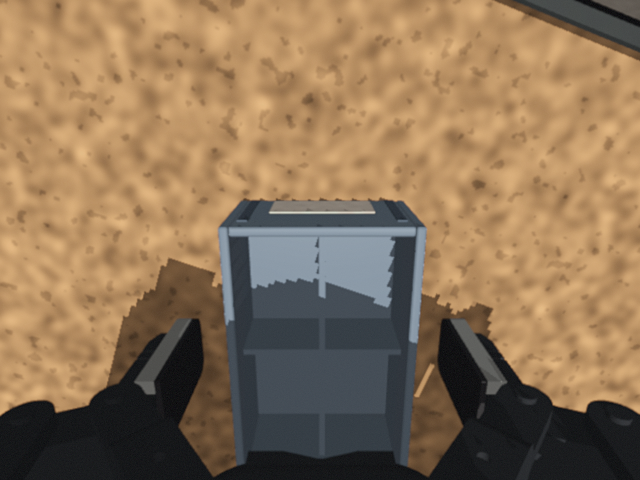

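Centred between the fingers (tray rim 219–425, fingers 202–440). Close and lift.

Request:
{"op": "play_rows", "data": {
  "steps": [
    [[0,0,0,0,0,0,7.0],[0,0,0,0,0,0,6.0],[0,0,0,0,0,0,5.5],[0,0,0,0,0,0,5.5],[0,0,0,0,0,0,5.5],[0,0,0,0,-0.8,0,5.5],[0,0,0,0,-3,0,5.5],[0,0,0,0,-7,0,5.5],[0,0,0,0,-11,0,5.5],[0,0,0,0,-15,0,5.5]]
  ],
  "grip_force": 40
}}

```text
time: 33.35
eef_pos: [0.6523, 0.0893, 0.1825]
orientation: [0.578, -0.577, 0.407, -0.408]
contact_force: [0.1, 0.4, -0.7]
finger_gap: 0.0596
```

```bash
python3 -c "
from h import *
cv2.imwrite('pics/g16.png',env.snapshot('wrist'))
go(.4362,.3036,.17,.294)
"
```

```text
rows [-0.008  0.048  0.002] [-27.48   1.68 -13.33] pos [0.6537 0.0894 0.1885] t 33.4 F [-0.1  0.   5.4] gap 0.0593
```

View pics/g16.png

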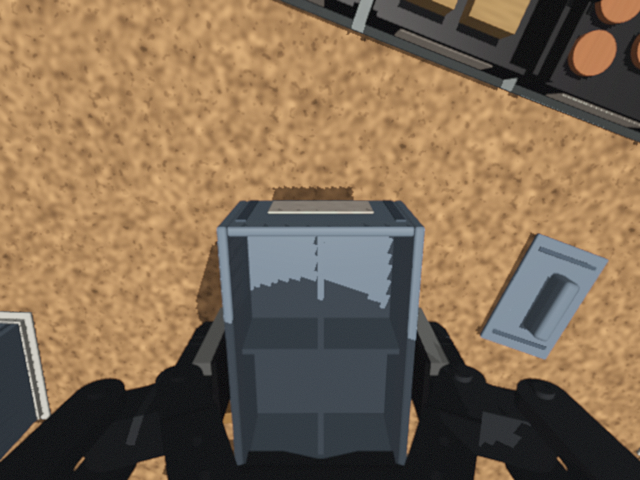

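Request:
{"op": "play_rows", "data": {
  "steps": [
    [[0,0,0,-1,0,-0.5,5.5],[0,0.01,0,-4,0,-2,5.5],[-0.003,0.02,0,-8.5,0.4,-4.1,5.5],[-0.005,0.03,0,-13.5,0.8,-6.5,5.5],[-0.008,0.04,0.002,-18.5,1.2,-9,5.5],[-0.008,0.048,0.002,-23,1.6,-11.2,5.5],[-0.008,0.048,0.002,-26,1.7,-12.6,5.5],[-0.008,0.048,0.002,-27.3,1.7,-13.3,5.5],[-0.008,0.048,0.002,-27.5,1.7,-13.3,5.5],[-0.008,0.048,0.002,-27.5,1.7,-13.3,5.5]]
  ]
}}

```text
time: 34.65
eef_pos: [0.4369, 0.3034, 0.1696]
orientation: [-0.568, 0.568, -0.422, 0.422]
contact_force: [0.3, 0.0, -1.8]
finger_gap: 0.0593
```

```bash
python3 -c "
from h import *
print(held([(219,228),(423,228)],-.0115)*1000)
cv2.imwrite('pics/g17.png',env.snapshot('wrist'))
go(.4361,.3037,.112,.294)
"
```

```text
[[-28.23201392  46.77421502  11.5       ]
 [ 29.50736381  46.76583585  11.5       ]]
rows [ 0.    -0.001  0.   ] [-0.07  5.76 -0.08] pos [0.437  0.3033 0.1696] t 34.7 F [0.7 0.4 0.1] gap 0.0598
```

View pics/g17.png

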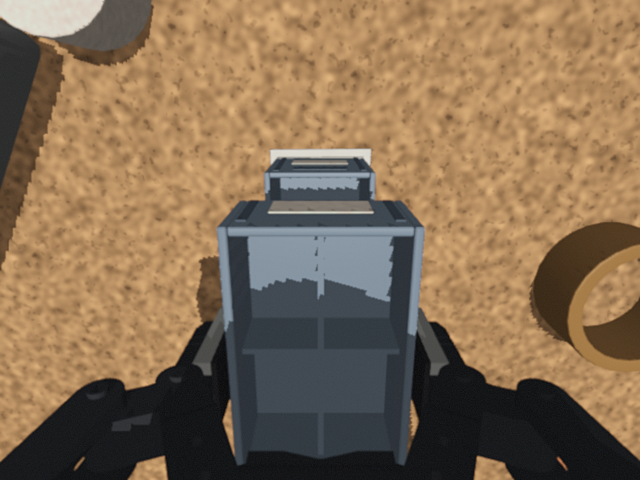

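```bash
python3 -c "
from h import *
print(held([(265,172),(375,172)],.0966)*1000)
im=cv2.imread('pics/g17.png');cv2.imwrite('pics/z17.png',cv2.resize(im[140:250,205:440],None,fx=3.4,fy=3.4,interpolation=0))
"
```

```text
[[-29.09856686  45.99439819 -96.6       ]
 [ 29.55549633  45.98295822 -96.6       ]]
```

View pics/z17.png

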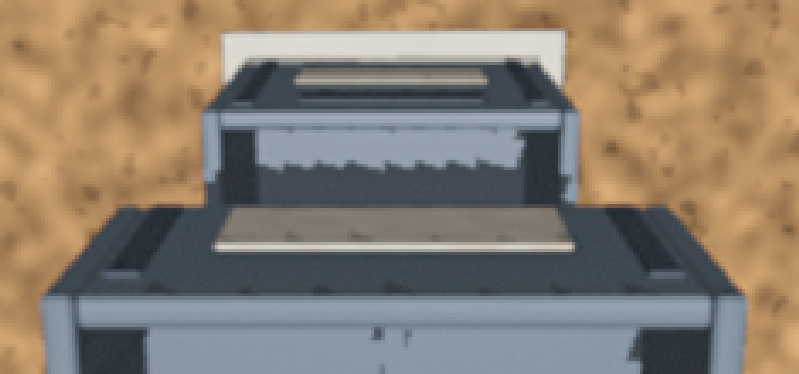

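Request:
{"op": "play_rows", "data": {
  "steps": [
    [[0,0,0,-0.06,0.8,-0.08,5.5],[0,0,0,-0.06,2,-0.08,5.5],[0,0,0,-0.06,3.5,-0.08,5.5],[0,0,0,-0.06,4.8,-0.08,5.5],[0,0,0,-0.06,5.6,-0.08,5.5],[0,0,0,-0.06,6.0,-0.08,5.5],[0,0,0,-0.06,6.4,-0.08,5.5],[0,0,0,-0.06,6.8,-0.08,5.5],[0,0,0,-0.06,7.1,-0.08,5.5],[0,0,0,-0.06,7.15,-0.08,5.5]]
  ]
}}

```text
time: 35.95
eef_pos: [0.4362, 0.3036, 0.0982]
orientation: [-0.568, 0.568, -0.422, 0.422]
contact_force: [-1.0, -1.0, 4.2]
finger_gap: 0.0595
```

```bash
python3 -c "
from h import *
cv2.imwrite('pics/s18.png',cv2.resize(env.snapshot('side')[240:440,200:400],None,fx=3,fy=3))
cv2.imwrite('pics/g18.png',env.snapshot('wrist'))
go(.4361,.3037,.0978,.294)
"
```

```text
rows [ 0.    -0.001  0.   ] [-0.01  0.04 -0.  ] pos [0.4361 0.3036 0.0982] t 36.05 F [-0.4 -0.4  0.7] gap 0.0595
```

View pics/s18.png

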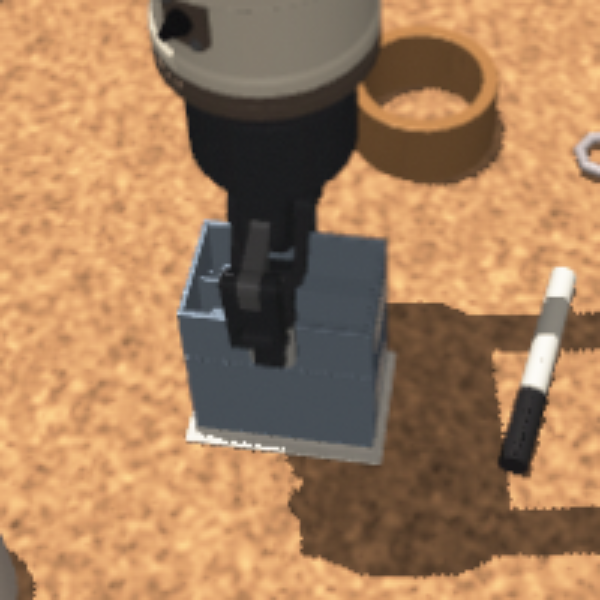

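View pics/g18.png

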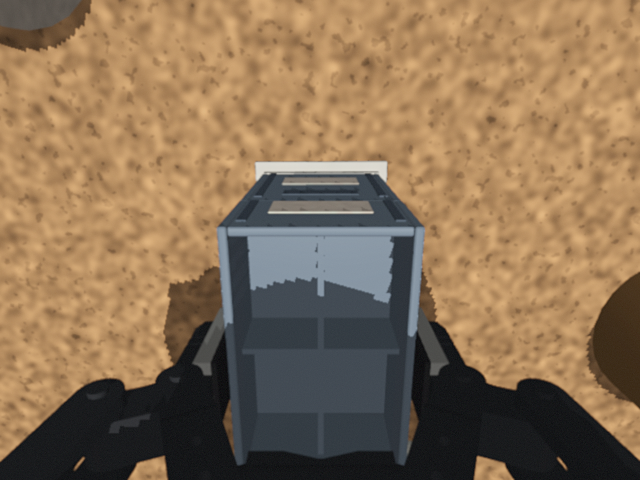

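Request:
{"op": "play_rows", "data": {
  "steps": [
    [[0,0,0,0,0.1,0,5.5],[0,0,0,0,0.1,0,5.5],[0,0,0,0,0.05,0,6.5],[0,0,0,0,0.05,0,7.5],[0,0,0,0,0.05,0,8.5],[0,0,0,0,0,0,8.5],[0,0,0,0,-1.5,0,8.5],[0,0,0,0,-4,0,8.5],[0,0,0,0,-7,0,8.5],[0,0,0,0,-8,0,8.5]]
  ]
}}

```text
time: 37.3
eef_pos: [0.4367, 0.304, 0.1808]
orientation: [0.569, -0.567, 0.421, -0.422]
contact_force: [-0.6, -0.5, -0.3]
finger_gap: 0.085
```

```bash
python3 - <<'E'
from h import *
from rim import rim
env.snapshot('wrist');env.snapshot('wrist')
rim('short_tray',(.4357,.3032,.294),.109,'2')
cv2.imwrite('pics/g19.png',env.snapshot('wrist'))
cv2.imwrite('pics/s19.png',cv2.resize(env.snapshot('side')[240:440,200:400],None,fx=3,fy=3))
go(.646,-.0975,.18,-.012)
E
```

```text
[[256.7, 179.6], [383.7, 179.4], [375.6, 353.5], [265.3, 353.6]] (np.int64(236), np.int64(159))
rows [0.001 0.305 0.001] [44.46 -0.26  8.55] pos [0.4358 0.3035 0.1773] t 37.55 F [-0.2  0.7  0.1] gap 0.085
```

View pics/g19.png

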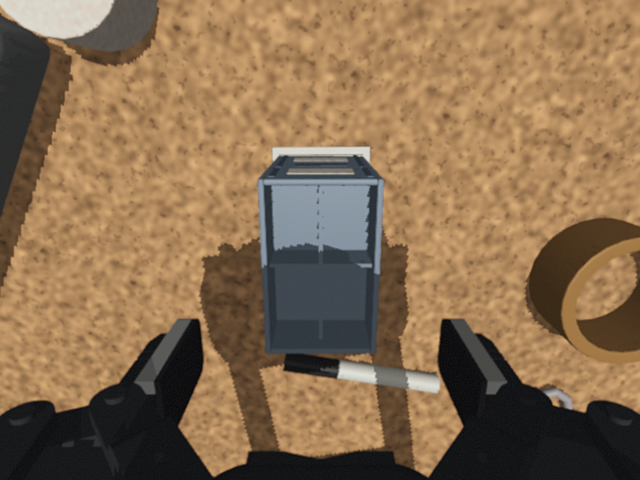

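View pics/s19.png

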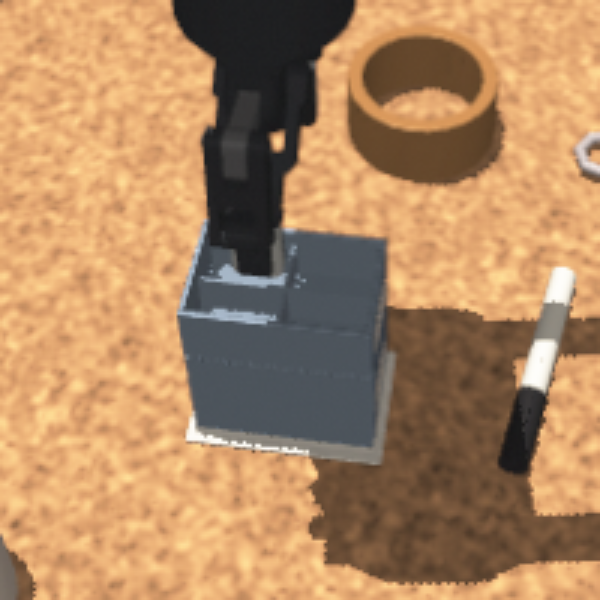

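View pics/rim2.png

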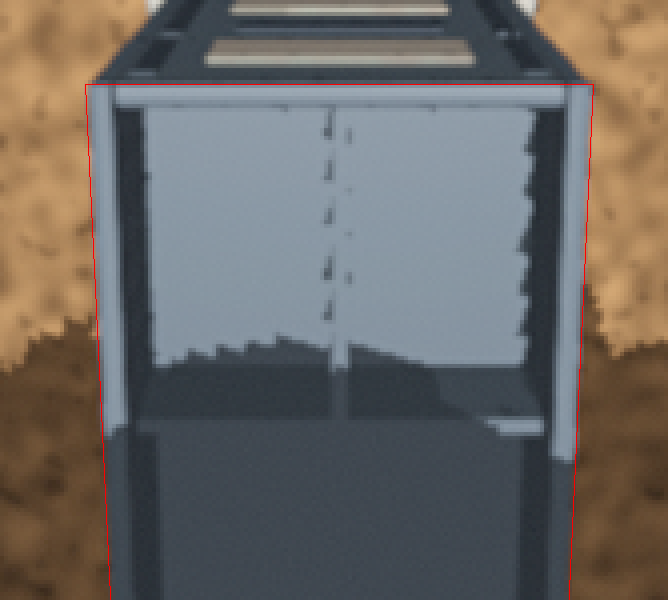

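Request:
{"op": "play_rows", "data": {
  "steps": [
    [[0,0.02,0,2,-1,0.4,8.5],[0,0.06,0,6.5,-1,1.2,8.5],[0,0.1,0,12,-1,2.3,8.5],[0,0.15,0,18,-1,3.5,8.5],[0,0.2,0,24,-0.8,4.6,8.5],[0,0.25,0,30,-0.6,5.8,8.5],[0,0.29,0,36,-0.4,6.9,8.5],[0,0.305,0,41,-0.3,7.9,8.5],[0,0.305,0,43.8,-0.3,8.4,8.5],[0,0.305,0,44.5,-0.3,8.5,8.5]]
  ]
}}

```text
time: 38.8
eef_pos: [0.6457, -0.0995, 0.1787]
orientation: [0.496, -0.498, 0.504, -0.503]
contact_force: [-0.3, 0.7, 0.0]
finger_gap: 0.0851
```

```bash
python3 - <<'E'
from h import *
for i in range(3): env.snapshot('wrist')
p=wfit('short_lid',(.648,-.098,-.012))
p=wfit('short_lid',(.648,-.098,-.012))
go(*p[:2],.034,p[2])
E
```

```text
short_lid [ 0.6483 -0.0983 -0.0163] res 0.23
short_lid [ 0.6483 -0.0984 -0.014 ] res 0.25
rows [0.002 0.003 0.001] [ 0.13 14.63  0.32] pos [ 0.6453 -0.0969  0.1803] t 39.05 F [ 0.4 -0.2  0.8] gap 0.085
```

View pics/w_short_lid.png

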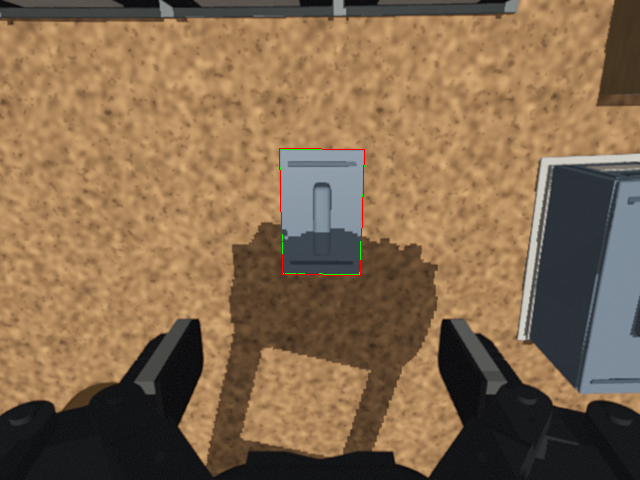

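Lid found cleanly (280–364 × 149–273). Descend with a narrower opening.

Request:
{"op": "play_rows", "data": {
  "steps": [
    [[0,0.003,0,0.05,1,0.2,6],[0.002,0.003,0.001,0.05,3,0.32,4],[0.002,0.003,0.001,0.05,6,0.32,3.5],[0.002,0.003,0.001,0.05,9,0.32,3.5],[0.002,0.003,0.001,0.05,11.5,0.32,3.5],[0.002,0.003,0.001,0.05,13.2,0.32,3.5],[0.002,0.003,0.001,0.05,14.2,0.32,3.5],[0.002,0.003,0.001,0.05,14.6,0.32,3.5],[0.002,0.003,0.001,0.05,14.6,0.32,3.5],[0.002,0.003,0.001,0.05,14.6,0.32,3.5]]
  ]
}}

```text
time: 40.3
eef_pos: [0.6487, -0.0977, 0.035]
orientation: [-0.497, 0.496, -0.503, 0.504]
contact_force: [-0.0, 0.1, 0.5]
finger_gap: 0.0347
```

```bash
python3 - <<'E'
from h import *
go(.6483,-.0984,.034,-.015)
cv2.imwrite('pics/g20.png',env.snapshot('wrist'))
E
```

```text
rows [-0.001  0.001 -0.   ] [ 0.07  0.1  -0.03] pos [ 0.6487 -0.0977  0.035 ] t 40.3 F [-0.   0.1  0.5] gap 0.0347
```

View pics/g20.png

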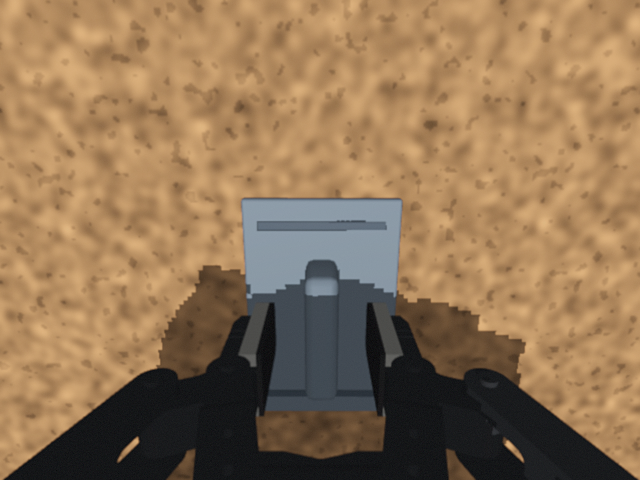

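Request:
{"op": "play_rows", "data": {
  "steps": [
    [[0,0,0,0,0.1,0,2.5],[0,0,0,0,0.15,0,1.5],[0,0,0,0,0.15,0,0.8],[0,0,0,0,0.15,0,0.8],[0,0,0,0,0.15,0,0.8],[0,0,0,0,-0.5,0,0.8],[0,0,0,0,-3,0,0.8],[0,0,0,0,-7,0,0.8],[0,0,0,0,-12,0,0.8],[0,0,0,0,-16,0,0.8]]
  ],
  "grip_force": 50
}}

```text
time: 41.6
eef_pos: [0.6484, -0.0977, 0.1974]
orientation: [-0.497, 0.496, -0.503, 0.504]
contact_force: [0.4, -0.2, -0.2]
finger_gap: 0.0104
```

```bash
python3 - <<'E'
from h import *
cv2.imwrite('pics/g21.png',env.snapshot('wrist'))
go(.4361,.3036,.21,.294)
E
```

```text
rows [-0.008 -0.308  0.003] [-39.85  -0.97 -21.91] pos [ 0.6496 -0.098   0.2029] t 41.65 F [ 0.6 -1.4  5.5] gap 0.0111
```

View pics/g21.png

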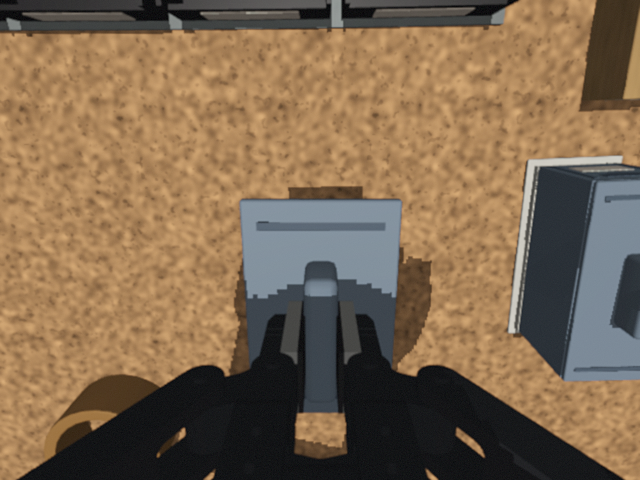

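Request:
{"op": "play_rows", "data": {
  "steps": [
    [[0,-0.02,0,-1.5,-0.3,-0.8,0.8],[0,-0.06,0,-5,-0.6,-2.7,0.8],[-0.002,-0.11,0,-10,-1,-5.5,0.8],[-0.004,-0.16,0.001,-15.5,-1,-8.5,0.8],[-0.006,-0.21,0.002,-21,-1,-11.5,0.8],[-0.008,-0.26,0.003,-26.5,-1,-14.6,0.8],[-0.008,-0.3,0.003,-32,-1,-17.6,0.8],[-0.008,-0.308,0.003,-36.5,-1,-20.1,0.8],[-0.008,-0.308,0.003,-39.2,-1,-21.6,0.8],[-0.008,-0.308,0.003,-39.85,-1,-21.9,0.8]]
  ]
}}

```text
time: 42.9
eef_pos: [0.4344, 0.3051, 0.2099]
orientation: [-0.568, 0.569, -0.421, 0.42]
contact_force: [0.0, -0.2, -0.4]
finger_gap: 0.0106
```

```bash
python3 - <<'E'
from h import *
for i in range(3): env.snapshot('wrist')
im=env.snapshot('wrist')
cv2.imwrite('pics/g22.png',im)
cv2.imwrite('pics/z22.png',cv2.resize(im[120:260,205:440],None,fx=3.4,fy=3.4,interpolation=0))
go(.4361,.3036,.16,.294)
for y in (.024,): print(held([(241,199.5),(401,199.5)],y)*1000)
E
```

```text
rows [ 0. -0.  0.] [-0.07  5.01  0.  ] pos [0.4363 0.303  0.2101] t 43.1 F [-0.8 -0.1 -0.3] gap 0.0106
[[-28.51720509  47.15921016 -24.        ]
 [ 29.84497765  47.14918022 -24.        ]]
```

View pics/z22.png

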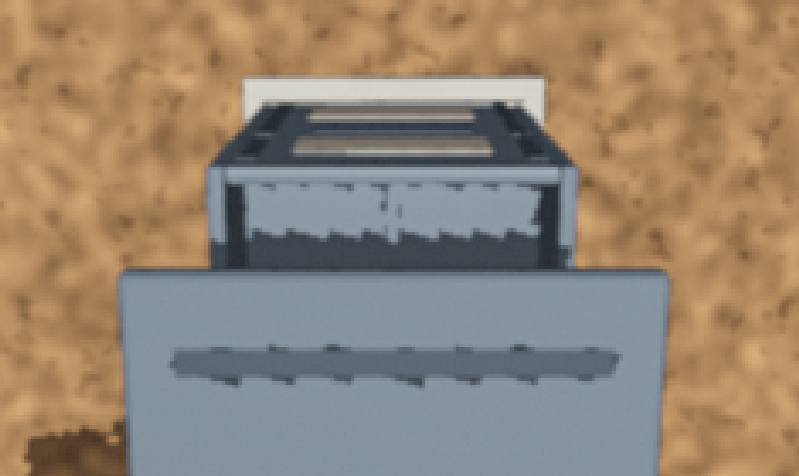

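```bash
python3 - <<'E'
from h import *
print(held([(266.2,168.5),(375,168.5)],.1011)*1000)
print(held([(266.2,168.5),(375,168.5)],.099)*1000)
E
```

```text
[[ -28.97732493   47.23147867 -101.1       ]
 [  30.06141675   47.21943953 -101.1       ]]
[[-28.70171935  47.53601764 -99.        ]
 [ 29.78460805  47.52409114 -99.        ]]
```

Request:
{"op": "play_rows", "data": {
  "steps": [
    [[0,0,0,-0.03,0.8,0,0.8],[0,0,0,-0.03,2.2,0,0.8],[0,0,0,-0.03,3.7,0,0.8],[0,0,0,-0.03,5,0,0.8],[0,0,0,-0.03,5.8,0,0.8],[0,0,0,-0.03,6.3,0,0.8],[0,0,0,-0.03,6.7,0,0.8],[0,0,0,-0.03,7.0,0,0.8],[0,0,0,-0.03,7.3,0,0.8],[0,0,0,-0.03,7.4,0,0.8]]
  ]
}}

```text
time: 44.35
eef_pos: [0.4364, 0.3033, 0.1366]
orientation: [0.568, -0.568, 0.421, -0.422]
contact_force: [-3.6, -1.7, 13.9]
finger_gap: 0.0107
```

```bash
python3 - <<'E'
from h import *
cv2.imwrite('pics/s23.png',cv2.resize(env.snapshot('side')[220:440,190:410],None,fx=2.7,fy=2.7))
cv2.imwrite('pics/g23.png',env.snapshot('wrist'))
go(.4361,.3036,.1368,.294)
E
```

```text
rows [-0.001 -0.     0.   ] [-0.03 -0.02 -0.02] pos [0.4363 0.3033 0.1366] t 44.45 F [-1.4 -0.5  6.2] gap 0.011
```

View pics/s23.png

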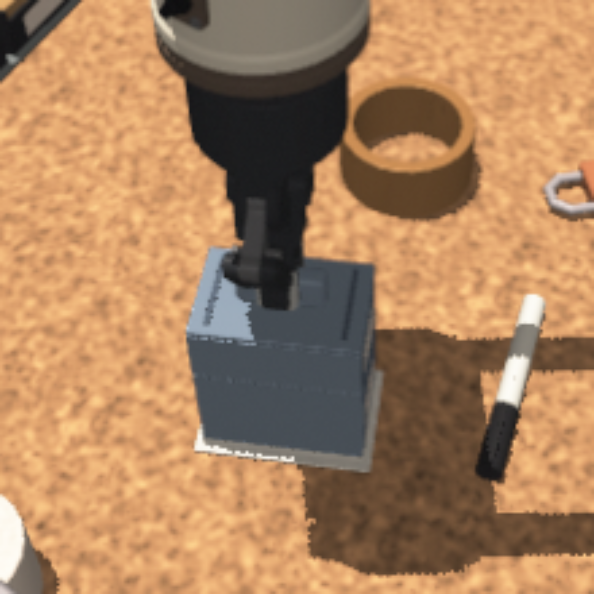

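View pics/g23.png

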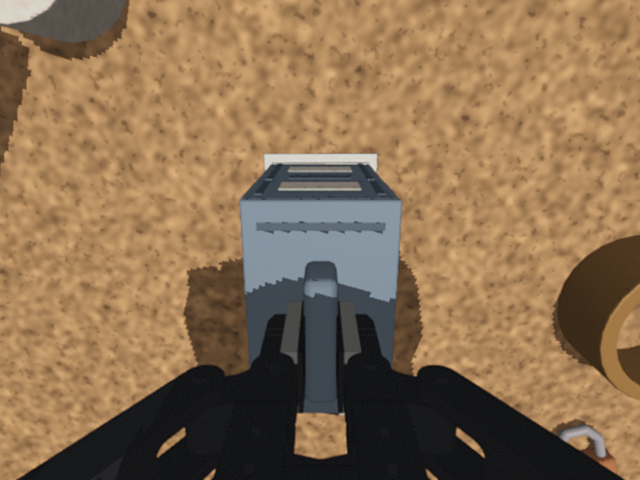

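Seated, square. Release and retreat.

Request:
{"op": "play_rows", "data": {
  "steps": [
    [[0,0,0,0,0,0,1.5],[0,0,0,0,0,0,2.5],[0,0,0,0,0,0,3],[0,0,0,0,-0.5,0,3],[0,0,0,0,-2,0,3.5],[0,0,0,0,-5,0,4],[0,0,0,0,-8,0,5],[0,0,0,0,-10,0,6],[0,0,0,0,-11,0,6],[0,0,0,0,-11,0,6]]
  ]
}}

```text
time: 45.7
eef_pos: [0.4364, 0.3034, 0.2473]
orientation: [0.568, -0.567, 0.421, -0.422]
contact_force: [-0.1, -0.3, -0.3]
finger_gap: 0.06
```

```bash
python3 - <<'E'
from h import *
for i in range(2): env.snapshot('wrist')
cv2.imwrite('pics/g24.png',env.snapshot('wrist'))
cv2.imwrite('pics/s24.png',cv2.resize(env.snapshot('side')[220:440,190:410],None,fx=2.7,fy=2.7))
go(.436,.0,.28,.0)
E
```

```text
rows [0.001 0.294 0.001] [29.02 -3.39 -8.79] pos [0.4361 0.3032 0.2459] t 45.9 F [ 0.1  0.4 -0.6] gap 0.06
```

View pics/g24.png

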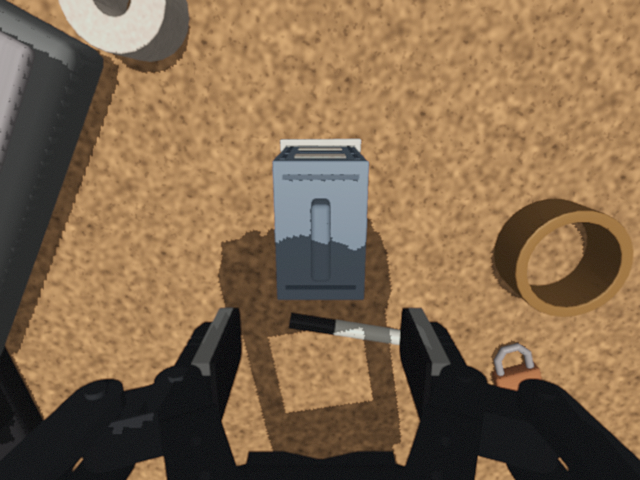

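View pics/s24.png

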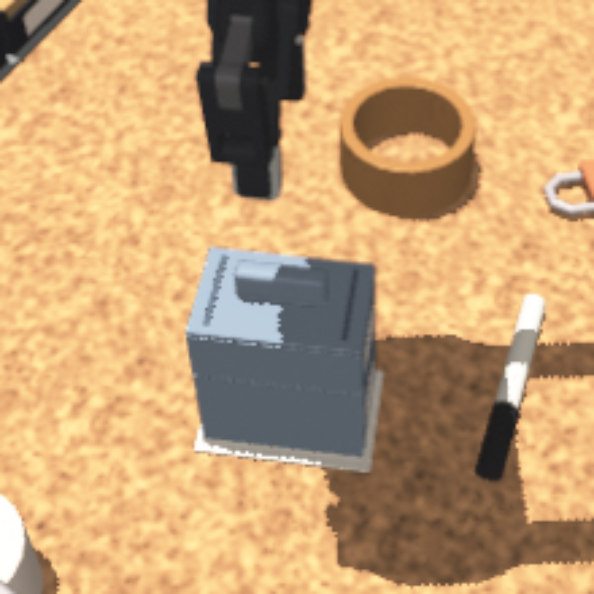

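Request:
{"op": "play_rows", "data": {
  "steps": [
    [[0,0.03,0,1,-1.5,-0.3,6],[0,0.06,0,4,-3,-1.2,6],[0,0.1,0,8,-3.4,-2.4,6],[0,0.15,0,13,-3.4,-3.9,6],[0,0.2,0,18,-3.4,-5.4,6],[0,0.25,0,23,-3.4,-7,6],[0,0.29,0,27,-3.4,-8.2,6],[0,0.29,0,29,-3.4,-8.8,6],[0,0.29,0,29,-3.4,-8.8,6],[0,0.29,0,29,-3.4,-8.8,6]]
  ]
}}

```text
time: 47.15
eef_pos: [0.4357, 0.0005, 0.2805]
orientation: [-0.501, 0.501, -0.499, 0.499]
contact_force: [-0.7, 0.7, -0.2]
finger_gap: 0.0605
```

```bash
python3 - <<'E'
from h import *
s=env.snapshot('side'); cv2.imwrite('pics/s25.png',s)
t=env.snapshot('top'); cv2.imwrite('pics/t25.png',t)
a=cv2.resize(t[165:335,165:275],None,fx=3.4,fy=3.4); b=cv2.resize(t[165:335,385:495],None,fx=3.4,fy=3.4)
cv2.imwrite('pics/t25z.png',np.hstack([a,b]))
C=cam('top')
for n,p,z in(('short_lid',(.435,.3035,.294),.103),('long_lid',(.612,-.292,.025),.067)):
    uv=proj(C,corners(n,*p,z)[[1,3,7,5]]); print(n,uv.round(1).tolist())
for n in('tape_roll','label_roll','scanner','short_lid','long_lid','short_tray'): print(n,find('top',n)[:1])
print(tool()[2]['contact_force'],tool()[2]['time'])
E
```

```text
short_lid [[211.0, 303.1], [186.4, 310.8], [175.0, 271.4], [199.4, 263.7]]
long_lid [[459.4, 238.7], [434.5, 239.6], [431.1, 181.7], [455.8, 180.9]]
tape_roll []
label_roll [(0.66, array([0.5375, 0.472 , 0.0567]))]
scanner [(0.63, array([ 0.5415, -0.4598,  0.0348]))]
short_lid [(0.69, array([0.4351, 0.301 , 0.1131]))]
long_lid [(0.87, array([ 0.6083, -0.2883,  0.0786]))]
short_tray [(0.52, array([0.4436, 0.2765, 0.0891]))]
[-0.37054318  0.26320751  0.07659143] 47.55
```

View pics/t25z.png

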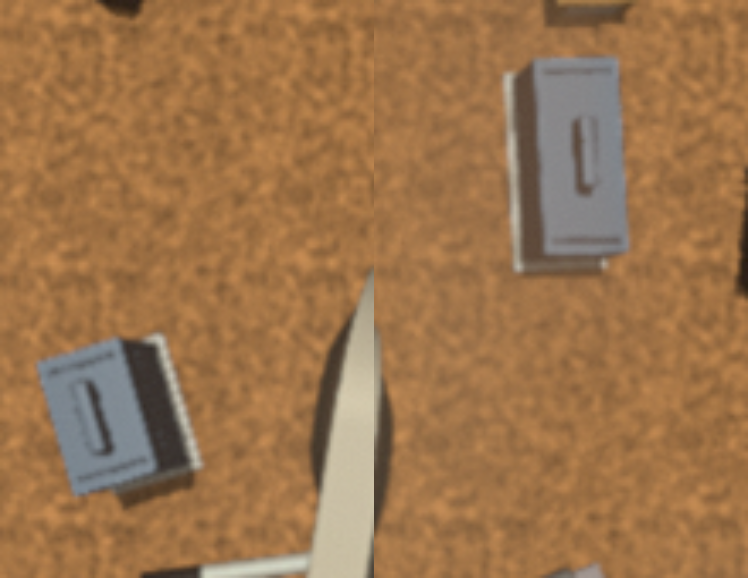

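View pics/s25.png

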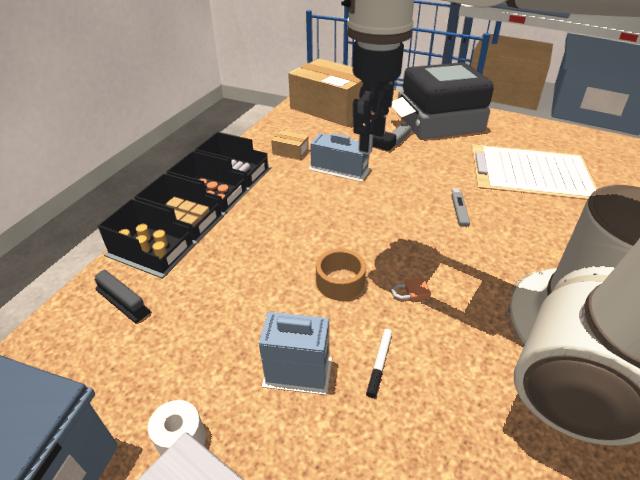

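Both stacks are square and fully seated, and the bystanders have not moved. Predicted and seen lid corners agree: for the short lid, (175,271) predicted and about (176,272) seen. I'm handing it in.

```bash
python3 -c "
from rig import env
print(env.close_job())"
```

```text
the job is handed in; nothing more can be done
None
```

Both stacks are built, and I handed the job in at about 48 s of the 138 s allowed. The long bin and long lid stand on the long base. The short bin, divided tray and short lid stand on the short base.

**Seating:** each piece settled within about 1 mm of its computed seated height, and I pushed down with no more than about 22 N. After I let go, the wrist and side pictures showed even seams and square edges. In the final top picture the lids sit within about a pixel or two of where I predicted them.

**Short bin position:** it went onto its base roughly 1–2 mm off centre lengthways, inside the 2.5 mm play. I nudged it back about 1 mm before letting go.

**Bystanders:** the label roll and scanner were found within about 4 mm of where they started. In the last top view the arm hid the tape roll, so the network missed it. The side picture shows it standing in its original place.

**Checks that disagreed:** the wrist and top cameras differed by a steady 1.5–2.5 mm. A top-camera refit of the long bin and lid also failed because the arm was in the way. I placed the pieces from the wrist camera instead, correcting a sideways bias of about 0.8 mm.

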